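Load the pebble pot, clamp it, rack the scrapers and start

TASK

Get the abrasion test ready: set every pebble down gently inside the deep steel pot, without dropping it in, and only after that move the black-headed clamp post from its parking ring into the socket beside the pot, standing upright and fully down. Slide each of the two scrapers blade first, fully home, into the slot of its own width in the grey rack and leave it there. When all that is done, push the start button on the white box fully down and let go, with the bottle, brass weight and beaker left where they are.

Things in the scene. Friction and masses are not known exactly. Their poses are not given: they have to be found in the camera images.
- pebble1: rounded flattish grey stone, 56 mm across (widest at mid-height) and 40 mm high, 0.17 kg, lying flat on the table; origin at the centre of its underside, z up. Two to four of the four pebbles are present
- pebble2: rounded flattish grey stone, 56 mm across (widest at mid-height) and 40 mm high, 0.17 kg, lying flat on the table; origin at the centre of its underside, z up. Two to four of the four pebbles are present
- pebble3: rounded flattish grey stone, 56 mm across (widest at mid-height) and 40 mm high, 0.17 kg, lying flat on the table; origin at the centre of its underside, z up. Two to four of the four pebbles are present
- pebble4: rounded flattish grey stone, 56 mm across (widest at mid-height) and 40 mm high, 0.17 kg, lying flat on the table; origin at the centre of its underside, z up. Two to four of the four pebbles are present
- pot_floor (a point): centre of the inner floor of the fixed round steel pot, 14 mm above the table; the pot is 196 mm across inside, 204 mm outside, its rim stands 66 mm above this floor (80 mm above the table). Foot disc 220 mm across, 8 mm thick
- socket (a point): bottom of the socket bore, on its axis, 8 mm above the table, on the tab of the pot's foot, about 148 mm from the pot's centre. Steel collar 52 mm across, 40 mm high, bore 27 mm across and 40 mm deep; it turns with the pot
- post: clamp post, 120 mm tall: steel shank 24 mm across with a tapered foot, and a round black head 44 mm across from 78 to 120 mm height. Origin at the centre of its foot, z along it towards the head. 0.25 kg. At the start it stands upright on the table in a fixed grey parking ring (60 mm across, 30 mm high, 27 mm bore or wider)
- wide: flat scraper 165 mm long: steel blade 80 mm wide (the other's is 52), 4 mm thick, straight wooden handle 22 mm wide, 18 mm thick; undersides in one plane, lying flat, 0.15 kg. Origin on the underside at a good grip point, 19 mm behind the centre of mass; x along the tool to the blade, z up. Handle from x = -60 to +35 mm, blade from +30 to its front edge at +105 mm
- narrow: flat scraper 165 mm long: steel blade 52 mm wide (the other's is 80), 4 mm thick, straight wooden handle 22 mm wide, 18 mm thick; undersides in one plane, lying flat, 0.15 kg. Origin on the underside at a good grip point, 19 mm behind the centre of mass; x along the tool to the blade, z up. Handle from x = -60 to +35 mm, blade from +30 to its front edge at +105 mm
- wide_tip (a point): middle of the front edge of the wide scraper's blade, at mid-thickness (x = 105 mm, z = 2 mm in the scraper's frame)
- narrow_tip (a point): middle of the front edge of the narrow scraper's blade, at mid-thickness (x = 105 mm, z = 2 mm in the scraper's frame)
- rack: fixed grey rack, 168 mm wide, 58 mm high, with two level slots side by side, mouths on its -x side (turned roughly to the robot); x points into the slots. Lips cover the slots' side edges, the middle is open above: a blade goes in only level, through the mouth. The slot floor runs on 34 mm ahead of the mouths as a ledge. Origin on its underside, 30 mm behind the mouths
- wide_slot (a point): middle of the wide slot's mouth, on the slot floor, 40 mm above the table; axes as the rack's, x going in. The slot is 86 mm wide, 10 mm high and 60 mm deep to its end stop: a blade is home with its front edge 60 mm inside, the handle sticking out. Released there, it lies on the ledge or droops a little
- narrow_slot (a point): the same for the narrow slot: 58 mm wide, 10 mm high, 60 mm deep, floor 40 mm above the table
- start_top (a point): centre of the top of the start button, 34 mm across, on a fixed white box 100 x 100 x 50 mm; pressed straight down
- start (a joint): travel of the start button in m: 0 up, 0.006 fully down; about 5 N press it fully, and it springs back
- washbottle: bystander: white bottle 64 mm across, 150 mm high; origin at the centre of its underside
- weight: bystander: knobbed brass weight 60 mm across, 78 mm high; origin at the centre of its underside
- beaker: bystander: clear beaker 68 mm across, 75 mm high; origin at the centre of its underside

How it is judged:
On the way, in this order (a step that is already met when the one before it is completed fails the run):
1. every pebble present lies inside the pot, let go (horizontal distance between each of pebble1, pebble2, pebble3, pebble4 and pot_floor below 0.09 m and z of each of pebble1, pebble2, pebble3, pebble4 in the frame of pot_floor below 0.06 m and contact force between each of pebble1, pebble2, pebble3, pebble4 and the fingers below 0.1 N), for 0.2 s.
2. the post stands fully down in the socket (horizontal distance between post and socket below 0.008 m and z of post in the frame of socket below 0.006 m and angle between post's own z axis and vertical below 0.1 rad), for 0.2 s.
3. the start button is pushed down while both scrapers are home and the post is in (all of step 2 and value of joint start above 0.0045 m and x of wide_tip in the frame of wide_slot between 0.052 and 0.066 m and y of wide_tip in the frame of wide_slot between -0.012 and 0.012 m and z of wide_tip in the frame of wide_slot between -0.004 and 0.012 m and angle between the x axis of each of wide, narrow and the x axis of rack, either way round below 0.18 rad and x of narrow_tip in the frame of narrow_slot between 0.052 and 0.066 m and y of narrow_tip in the frame of narrow_slot between -0.012 and 0.012 m and z of narrow_tip in the frame of narrow_slot between -0.004 and 0.012 m), for 0.05 s.
At the end, for the whole second after the job is handed in: every pebble inside the pot (within 90 mm of its axis, below its rim); post in the socket, upright within 0.10 rad, within 8 mm of the axis and 6 mm of the bottom; each scraper 52 mm or more into its own slot, within 0.18 rad; button up; all let go and at rest (all of step 2 and horizontal distance between each of pebble1, pebble2, pebble3, pebble4 and pot_floor below 0.09 m and z of each of pebble1, pebble2, pebble3, pebble4 in the frame of pot_floor below 0.06 m and x of wide_tip in the frame of wide_slot between 0.052 and 0.066 m and y of wide_tip in the frame of wide_slot between -0.012 and 0.012 m and z of wide_tip in the frame of wide_slot between -0.004 and 0.012 m and angle between the x axis of each of wide, narrow and the x axis of rack, either way round below 0.18 rad and x of narrow_tip in the frame of narrow_slot between 0.052 and 0.066 m and y of narrow_tip in the frame of narrow_slot between -0.012 and 0.012 m and z of narrow_tip in the frame of narrow_slot between -0.004 and 0.012 m and linear speed of each of pebble1, pebble2, pebble3, pebble4, post, wide, narrow below 0.05 m/s and value of joint start below 0.002 m); the robot touches nothing.
It fails at once if a pebble is dropped into the pot (faster than 0.85 m/s inside it) ((horizontal distance between pebble1 and pot_floor below 0.09 m and z of pebble1 in the frame of pot_floor below 0.06 m and linear speed of pebble1 above 0.85 m/s) or (horizontal distance between pebble2 and pot_floor below 0.09 m and z of pebble2 in the frame of pot_floor below 0.06 m and linear speed of pebble2 above 0.85 m/s) or (horizontal distance between pebble3 and pot_floor below 0.09 m and z of pebble3 in the frame of pot_floor below 0.06 m and linear speed of pebble3 above 0.85 m/s) or (horizontal distance between pebble4 and pot_floor below 0.09 m and z of pebble4 in the frame of pot_floor below 0.06 m and linear speed of pebble4 above 0.85 m/s)).
It fails at once if the button is pushed before the post is in its socket (value of joint start above 0.003 m and not (horizontal distance between post and socket below 0.008 m and z of post in the frame of socket below 0.006 m and angle between post's own z axis and vertical below 0.1 rad)).
It fails at once if the washbottle is disturbed (moved more than 25 mm) (distance of washbottle from where it was at the start of the episode above 0.025 m).
It fails at once if the weight is disturbed (moved more than 25 mm) (distance of weight from where it was at the start of the episode above 0.025 m).
It fails at once if the beaker is disturbed (moved more than 25 mm) (distance of beaker from where it was at the start of the episode above 0.025 m).
Of pebble1, pebble2, pebble3, pebble4 only 2 to 4 are there at a start; the rules pass over those that are not, and their reading is None.
At some moment in a run one of wide, narrow may be knocked a few centimetres aside while the robot is not near it.
It also fails if it takes over 210 s, if anything falls off the work surface, if the arm or the gripper's body presses on something with over 40 N, if the wrist force passes 120 N, or if a joint passes its speed limit or range.

ROBOT

A 6-joint arm with a two-finger parallel gripper is mounted at the origin on the work surface. World frame = base frame: x ahead of the robot, y to its left, z up, the work surface at z = 0. Lengths are in m, angles in rad, forces in N, time in s.
With the tool pointing down it reaches from about 0.35 to 0.775 m from the base axis. Payload 7.3 kg.
Tool frame: the origin (TCP) lies on the centre line of the jaws, within the pads' length; the fingertips stand 25 mm ahead of it and the grasp point (between the pads) lies 6 mm ahead of it; z points along the fingers, y is the direction in which the jaws open and shut (so a half turn about z gives the same grasp; the last joint's range is limited). The gripper opens to 92 mm and grips with 3 to 60 N. Pads are 19 mm wide; open, the fingers measure 130 mm over their backs; the gripper's body (75 mm by 190 mm) begins 47 mm behind the grasp point.
Start: joints at [-1.252, 0.342, 1.524, -0, 1.275, -0.146], TCP at [0.235, -0.469, 0.252] pointing down, gripper open.
Joint ranges: [-2.53, 2.53], [-0.77, 2.02], [0.04, 2.7], [-1, 4.14], [0.28, 2.66], [-3.11, 3.11]. Speed limits (rad/s): [2.57, 2.57, 3.14, 3.14, 3.14, 3.14].

INTERFACE

Orientations are given as [roll, pitch, yaw] about the fixed x, y, z axes, in that order (R = Rz(yaw) Ry(pitch) Rx(roll)).
In Python, from cell import telemetry, read_camera, workorder gives the robot as it stands.
- The arm moves only by the shell command python3 -m creep 'ROWS' [FORCE]. ROWS is JSON, one flat list of numbers, 5 for each row, row after row: the opening, from 0 (shut) to 1 (fully open), then the shift along the world's x, y, z in m, then the turn about the world's z in rad. A call has 1 to 12 rows; each row shifts and turns the pose as measured when the row begins; what a row does not reach is not made up. A row lasts 1/8 s, in which the tool goes at most 62.5 mm and 10.7 degrees, less where a joint would pass 70% of its speed; a pose out of reach is approached as far as the arm can. A call is refused whole if a number of a shift passes 0.0625 or a number of a turn 0.188, either way. A call with a gripper value outside its range is refused whole. The fingers move at their own pace and stop on an object; FORCE is the grip in N (left out, the last holds). Time passes only in rows, so rows that do not move let the fingers close. It gives the time, the measured TCP pose, the force and the opening at its end, in the units of the state.
- telemetry.observe(): the state, without advancing time (a new reading comes with each control period).
- read_camera(name): name is "scene" or "top" or "wrist"; returns a dict with "image" (400x640x3 uint8, red, green, blue), "fovy" (degrees; the focal length in pixels is half the picture's height over the tangent of half this angle, whatever the lens; pixels are square), "cx", "cy" (the principal point, pixels), "R" (3x3) and "t" (3): a world point X has camera coordinates R X + t. Camera axes: x right, y down, z forward; pixel columns grow to the right and rows downward; lengths in m; the calibration is good to about 2 mm. A picture is of the moment at which its call begins. There is no depth.
- workorder.hand_in(): hands the job in, once; it reports no verdict.
The state is a dict: "time": time; "qpos": joint angles; "qvel": joint speeds; "joint_efforts": joint torques, N m; "tool_pos": TCP position; "tool_rot": TCP orientation; "contact_force": force on the tool from outside, world axes, zero at the start; "torque": the same for the moment, N m; "opening": finger opening in m.
Only numpy, scipy, OpenCV 4.12 (cv2) and the standard library are available. Lean on these libraries where they do the work, as an engineer would, in place of code of your own. Each camera call takes 0.05 s, during which the arm holds its last target.

## Working session

There is one attempt and no reset: what is moved stays moved. The work goes in short steps, Python scripts to look and compute and a shell command to move; the robot and the scene stay as the last step left them, time stands still between calls to the robot, and variables do not carry over. Pictures are saved under pics/ and viewed, and the job is handed in when it is done.

```bash
ls; mkdir -p pics; cat > h.py <<'E'
import numpy as np, cv2
from cell import telemetry, read_camera, workorder
def shot(n,f):
    c=read_camera(n); cv2.imwrite('pics/'+f,cv2.cvtColor(c['image'],cv2.COLOR_RGB2BGR)); np.savez('pics/'+f+'.npz',**c); return c
def load(f): return dict(np.load('pics/'+f+'.npz'))
def K(c):
    f=200/np.tan(np.radians(float(c['fovy']))/2); return np.array([[f,0,c['cx']],[0,f,c['cy']],[0,0,1]],float)
def ray(c,u,v,z):
    R=np.array(c['R']);t=np.array(c['t']);o=-R.T@t;d=R.T@np.linalg.inv(K(c))@[u,v,1];return o+d*(z-o[2])/d[2]
def proj(c,X):
    p=K(c)@(np.array(c['R'])@np.array(X)+np.array(c['t']));return p[:2]/p[2]
E
python3 - <<'E'
from h import *
for n in ['scene','top','wrist']:
    c=shot(n,n+'0.png'); R=np.array(c['R']);print(n,c['fovy'],c['cx'],c['cy'],-R.T@np.array(c['t'])); print(R.round(3).tolist(), [k for k in c])
s=telemetry.observe();print(s)
E
```

```text
pics
scene 56.34178310887941 319.70258522491037 197.4714987758876 [ 1.0470688  -0.56045143  0.82717681]
[[0.773, 0.635, -0.007], [0.45, -0.556, -0.699], [-0.447, 0.537, -0.716]] ['image', 'fovy', 'cx', 'cy', 'R', 't']
top 51.15296269761528 321.6850655326131 193.78729223537732 [0.37334106 0.01034475 1.3544364 ]
[[-0.018, -1.0, 0.018], [-0.984, 0.015, -0.175], [0.175, -0.021, -0.984]] ['image', 'fovy', 'cx', 'cy', 'R', 't']
wrist 63.924106914485904 313.57893445860725 197.06072898889022 [ 0.30752261 -0.43427966  0.38499153]
[[0.448, -0.894, -0.002], [-0.853, -0.428, 0.299], [-0.268, -0.132, -0.954]] ['image', 'fovy', 'cx', 'cy', 'R', 't']
{'time': 0.15, 'qpos': array([-1.25203298e+00,  3.42544144e-01,  1.52477743e+00, -8.76239285e-06,
        1.27534139e+00, -1.45987000e-01]), 'qvel': array([ 0.00104507, -0.00060306, -0.00334338,  0.00125175,  0.00137631,
       -0.00095752]), 'joint_efforts': array([ 9.01405338e-05, -4.31471372e+01, -2.44353461e+01,  7.16464338e-02,
        5.37300180e-02, -7.08126618e-05]), 'tool_pos': array([ 0.23524884, -0.46906152,  0.25122124]), 'tool_rot': array([-3.14053251e+00, -1.47406297e-04,  4.64752822e-01]), 'contact_force': array([0.25864563, 0.14518593, 0.69385776]), 'torque': array([-0.0838765 , -0.05137653,  0.06740792]), 'opening': 0.09200103694799683}
```

View pics/top0.png

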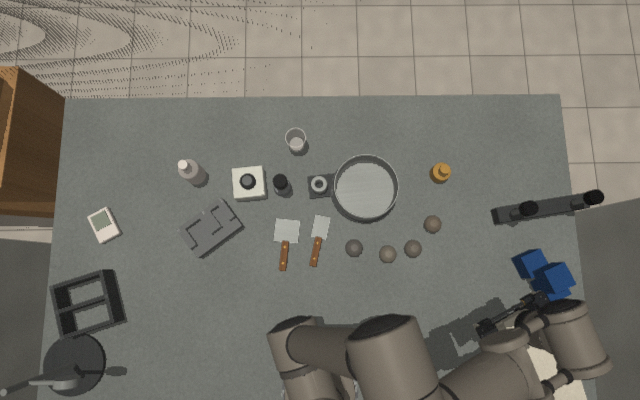

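View pics/scene0.png

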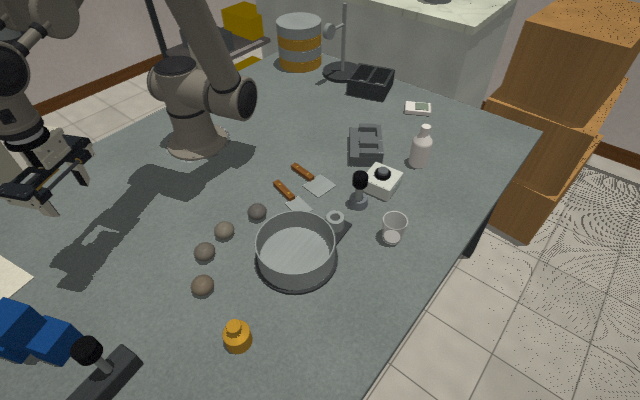

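View pics/wrist0.png

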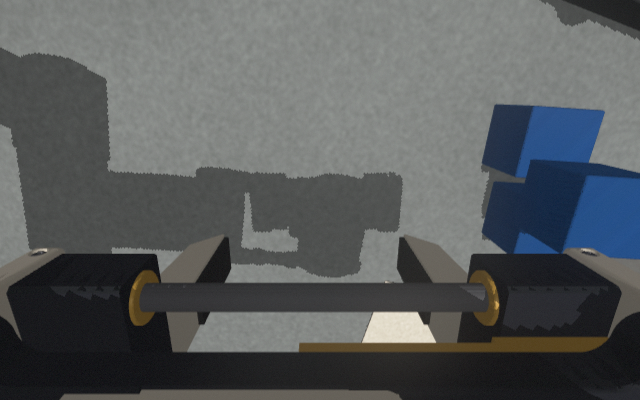

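```bash
python3 - <<'E'
import cv2
i=cv2.imread('pics/top0.png');cv2.imwrite('pics/topz.png',cv2.resize(i[120:280,165:265],None,fx=3.7,fy=3.7,interpolation=cv2.INTER_CUBIC))
cv2.imwrite('pics/topz2.png',cv2.resize(i[130:280,260:460],None,fx=4,fy=4,interpolation=cv2.INTER_CUBIC))
E
```

```text
(no output)
```

View pics/topz.png

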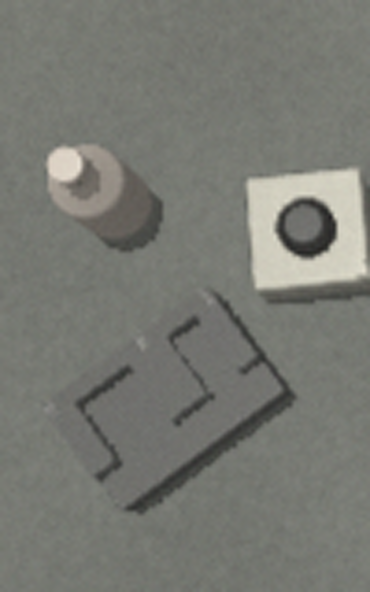

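View pics/topz2.png

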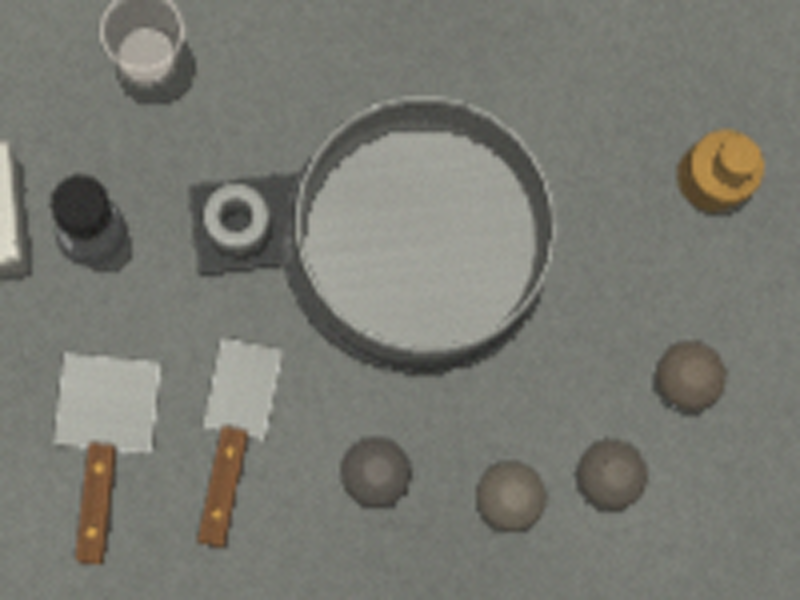

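```bash
python3 - <<'E'
from h import *
c=load('top0.png')
def z2(n,x,y,z): p=ray(c,x/4+260-.4,y/4+130-.4,z); print(n,p.round(4)); return p
for n,x,y in [('p1',375,472),('p2',511,496),('p3',611,474),('p4',690,377)]: z2(n,x,y,.02)
z2('pot',425,226,.08);z2('sock',236,217,.048);z2('post',80,205,.12)
z2('w_tipL',66,353,.004);z2('w_tipR',161,361,.004);z2('w_front',113,357,.004);z2('w_end',90,560,.018)
z2('w_riv1',98,468,.018);z2('w_riv2',91,532,.018)
z2('n_front',251,345,.004);z2('n_riv1',230,452,.018);z2('n_riv2',216,514,.018);z2('n_end',212,545,.018)
z2('weight',740,160,.078);z2('beaker',143,33,.075)
p=ray(c,306/3.7+165,227/3.7+120,.06);print('btn',p)
# check in scene
s=load('scene0.png')
for p in [(.5,0,0)]: print(proj(s,p))
im=cv2.imread('pics/scene0.png')
for x,y,z in [z2('p1',375,472,.02),z2('p4',690,377,.02),z2('post',80,205,.12),z2('s',236,217,.048),z2('p2',511,496,.02)]:
    u,v=proj(s,[x,y,z]); cv2.drawMarker(im,(int(u),int(v)),(0,0,255),0,8)
cv2.imwrite('pics/chk.png',cv2.resize(im[130:330,150:450],None,fx=2.6,fy=2.6))
E
```

```text
p1 [ 0.4349 -0.1154  0.02  ]
p2 [ 0.4141 -0.2228  0.02  ]
p3 [ 0.4301 -0.3034  0.02  ]
p4 [ 0.5064 -0.3716  0.02  ]
pot [ 0.6216 -0.1547  0.08  ]
sock [ 0.6373 -0.0082  0.048 ]
post [0.6337 0.1101 0.12  ]
w_tipL [0.5357 0.1309 0.004 ]
w_tipR [0.528 0.054 0.004]
w_front [0.5319 0.0929 0.004 ]
w_end [0.3703 0.1107 0.018 ]
w_riv1 [0.442  0.1043 0.018 ]
w_riv2 [0.392  0.1099 0.018 ]
n_front [ 0.5399 -0.0192  0.004 ]
n_riv1 [ 0.4528 -0.0006  0.018 ]
n_riv2 [0.4042 0.0113 0.018 ]
n_end [0.3801 0.0148 0.018 ]
weight [ 0.6713 -0.4057  0.078 ]
beaker [0.7822 0.0637 0.075 ]
btn [0.64616749 0.21539833 0.06      ]
[299.66302952 203.98124811]
p1 [ 0.4349 -0.1154  0.02  ]
p4 [ 0.5064 -0.3716  0.02  ]
post [0.6337 0.1101 0.12  ]
s [ 0.6373 -0.0082  0.048 ]
p2 [ 0.4141 -0.2228  0.02  ]
```

View pics/chk.png

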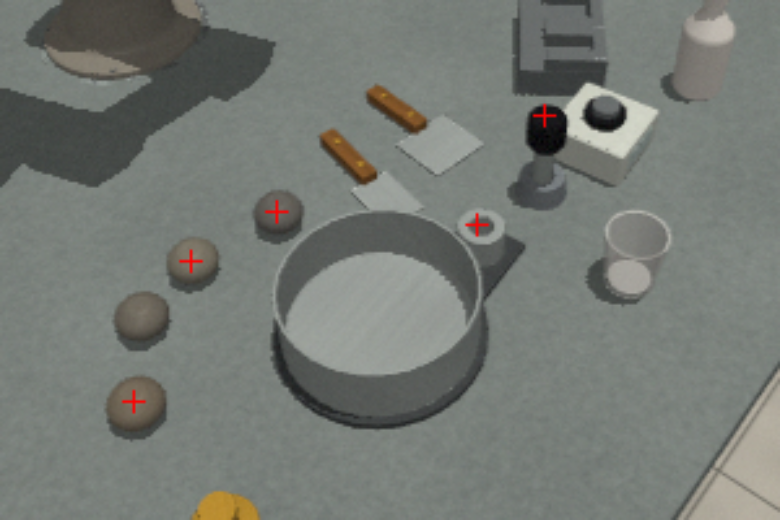

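```bash
python3 -m creep '[0.85,0.045,0.016,0,-0.08, 0.85,0.045,0.016,0,-0.08, 0.85,0.045,0.016,0,-0.08, 0.85,0.045,0.016,0,-0.08, 0.85,0.045,0.016,0,-0.08, 0.85,0.046,0.017,0,-0.065, 0.85,0,0,0,0]' 40; python3 - <<'E'
from h import *
c=shot('wrist','w1.png')
s=telemetry.observe();print(s['time'],s['tool_pos'],s['tool_rot'],s['contact_force'])
for p in [(.5064,-.3716,.02),(.4301,-.3034,.02)]: print(proj(c,p))
E
```

```text
time: 1.02
tool_pos: [0.513, -0.3679, 0.2484]
tool_rot: [-3.137, 0.003, -0.019]
contact_force: [-0.3, 0.0, -0.4]
opening: 0.078
1.075 [ 0.5114897  -0.36877032  0.24844974] [-3.1372399   0.00348478 -0.01971413] [ 0.44869497  0.12644712 -0.54418648]
[316.62323734 174.86400673]
[262.36946737 236.09033727]
```

View pics/w1.png

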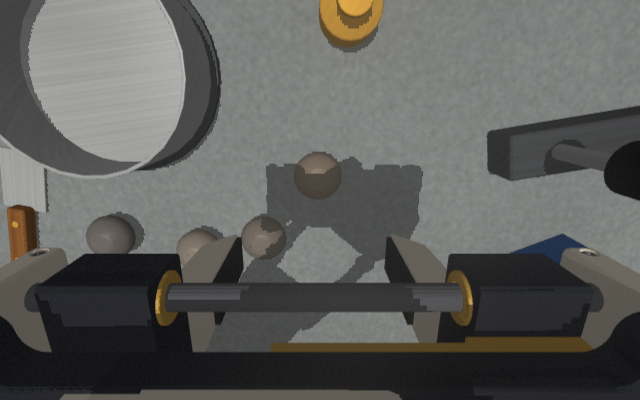

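```bash
python3 -m creep '[0.85,-0.006,-0.003,-0.05,0.01, 0.85,0,0,-0.05,0.01, 0.85,0,0,-0.05,0, 0.85,0,0,-0.04,0, 0.85,0,0,-0.022,0, 0.85,0,0,0,0, 0.4,0,0,0,0, 0.4,0,0,0,0, 0.4,0,0,0,0, 0.4,0,0,0,0]' 30
```

```text
time: 2.33
tool_pos: [0.498, -0.3774, 0.0358]
tool_rot: [3.14, 0.001, -0.003]
contact_force: [-0.3, 0.2, -2.4]
opening: 0.0532
```

```bash
python3 - <<'E'
from h import *
c=shot('wrist','w2.png')
s=telemetry.observe();print(s['time'],s['tool_pos'],s['tool_rot'],s['opening'])
print(proj(c,(.5055,-.372,.02)),proj(c,s['tool_pos']+[0,0,-.006]))
E
```

```text
2.375 [ 0.49803605 -0.37746119  0.03577042] [ 3.14015739e+00  7.69631406e-04 -2.98834288e-03] 0.05301036745966172
[300.0839975 245.9772604] [310.6470529  268.57523193]
```

View pics/w2.png

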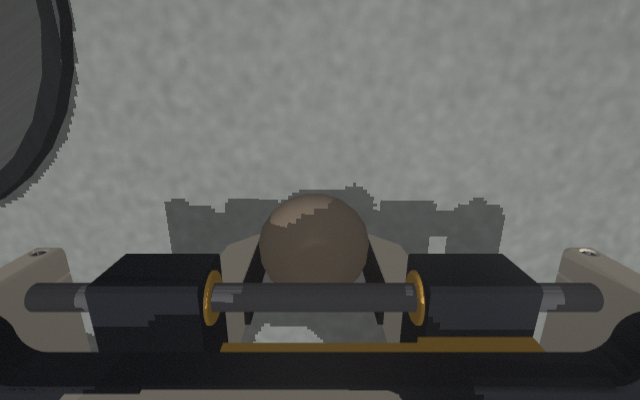

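```bash
python3 -m creep '[0.8,0,0,0,0, 0.8,0,0,0,0, 0.8,0.008,0,0,0, 0.8,0,0,0,0, 0.8,0,0,0,0]' 30;python3 - <<'E'
from h import *
c=shot('wrist','w3.png')
s=telemetry.observe();print(s['tool_pos'])
print(proj(c,s['tool_pos']+[0,0,-.006]))
E
```

```text
time: 3.0
tool_pos: [0.5072, -0.3776, 0.0362]
tool_rot: [3.139, -0.0, -0.002]
contact_force: [-0.2, 1.4, -0.1]
opening: 0.0732
[ 0.5072244  -0.37760318  0.03622596]
[310.60703407 268.70246201]
```

View pics/w3.png

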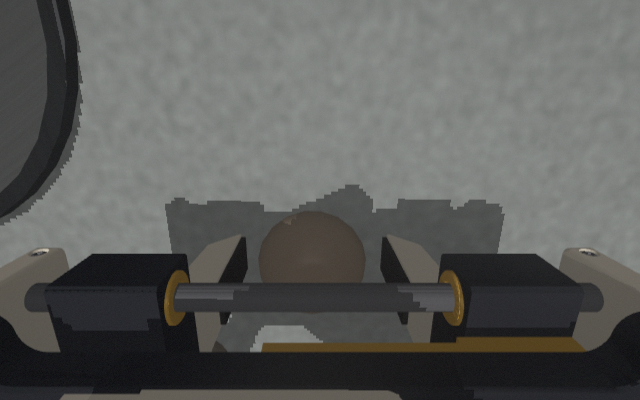

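```bash
python3 -m creep '[0.4,0,0,0,0, 0.4,0,0,0,0, 0.4,0,0,0,0, 0.4,0,0,0.03,0, 0.4,0,0,0.05,0, 0.4,0,0,0.05,0, 0.4,0.035,0.04,0.01,0, 0.4,0.035,0.05,0,0, 0.4,0.035,0.05,0,0, 0.4,0.035,0.05,0,0, 0.4,0.02,0.028,0,0, 0.4,0,0,0,0]' 30;python3 - <<'E'
from h import *
c=shot('wrist','w4.png')
E
```

```text
time: 4.55
tool_pos: [0.6682, -0.1522, 0.1782]
tool_rot: [-3.141, 0.003, -0.006]
contact_force: [-0.7, -0.6, -1.1]
opening: 0.0535
```

View pics/w4.png

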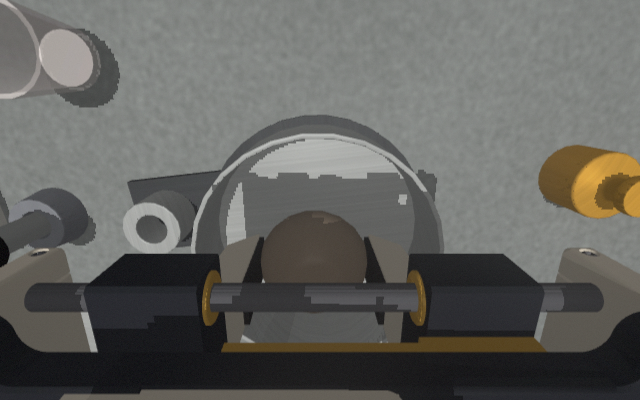

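```bash
python3 - <<'E'
from h import *
c=load('w4.png')
pts=[ray(c,u,v,.08)[:2] for u,v in [(318,134),(193,240),(441,240),(245,160),(392,160)]]
from scipy.optimize import least_squares
print(np.array(pts).round(4)); print(least_squares(lambda p:[np.hypot(*(q-p))-.101 for q in pts],[.62,-.155]).x)
print('sock',ray(c,153,226,.048))
E
```

```text
[[ 0.7232 -0.157 ]
 [ 0.6408 -0.0577]
 [ 0.6396 -0.2542]
 [ 0.7047 -0.1036]
 [ 0.704  -0.2111]]
[ 0.62012208 -0.15606065]
sock [ 0.63970505 -0.01042231  0.048     ]
```

```bash
python3 -m creep '[0.4,0.001,-0.003,-0.05,0, 0.4,0,0,-0.04,0, 0.4,0,0,-0.02,0, 0.4,0,0,-0.012,0, 0.4,0,0,0,0, 0.4,0,0,0,0]' 30;python3 - <<'E'
from h import *
c=shot('wrist','w5.png')
E
```

```text
time: 5.35
tool_pos: [0.6655, -0.1642, 0.0547]
tool_rot: [3.139, 0.002, -0.015]
contact_force: [0.5, 0.8, -0.5]
opening: 0.0539
```

View pics/w5.png

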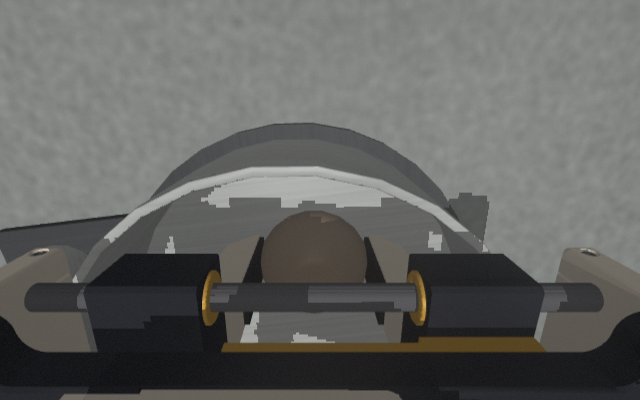

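```bash
python3 -m creep '[0.4,0.004,0.009,0,0, 0.4,0,0,-0.003,0, 0.4,0,0,0,0, 0.64,0,0,0,0, 0.64,0,0,0,0, 0.64,0,0,0,0]' 30;python3 - <<'E'
from h import *
s=telemetry.observe();print(s['tool_pos'],s['contact_force'],s['opening'])
E
```

```text
time: 6.15
tool_pos: [0.6714, -0.1545, 0.0544]
tool_rot: [3.137, -0.003, -0.014]
contact_force: [-0.1, -0.8, -1.0]
opening: 0.0587
[ 0.67136093 -0.15449177  0.05439223] [-0.06139384 -0.77693103 -0.99236906] 0.05872288906207538
```

```bash
python3 -m creep '[0.64,0,0,0.03,0, 0.64,0,0,0.05,0, 0.64,0,0,0.05,0.1, 0.8,-0.027,-0.0167,0.02,0.17, 0.8,-0.027,-0.0167,0,0.17, 0.8,-0.027,-0.0167,0,0.17, 0.8,-0.027,-0.0167,0,0.17, 0.8,-0.027,-0.0167,0,0.17, 0.8,-0.027,-0.0167,0,0.17, 0.8,-0.027,-0.0167,0,0.17, 0.8,-0.027,-0.0167,0,0.17, 0.8,-0.026,-0.0167,0,0.12]' 30;python3 - <<'E'
from h import *
s=telemetry.observe();print(s['tool_pos'],s['tool_rot'],s['opening'])
c=shot('wrist','w6.png')
for p in [(.4301,-.3034,.02),(.4141,-.2228,.02)]: print(proj(c,p))
E
```

```text
time: 7.65
tool_pos: [0.4221, -0.3084, 0.211]
tool_rot: [3.129, -0.0, 1.62]
contact_force: [-0.2, 0.4, 0.4]
opening: 0.0734
[ 0.42214995 -0.30838644  0.21104123] [ 3.12869181e+00 -2.72297354e-04  1.62028912e+00] 0.07335916872784787
[319.70349698 172.64312525]
[307.67472247  90.07946817]
```

View pics/w6.png

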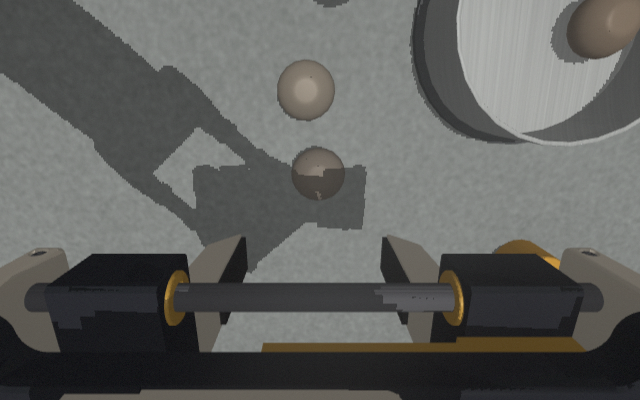

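```bash
python3 -m creep '[0.8,0.007,0.005,-0.04,-0.05, 0.8,0,0,-0.05,0, 0.8,0,0,-0.03,0, 0.8,0,0,0,0, 0.8,0,0,0,0]' 30
```

```text
time: 8.32
tool_pos: [0.4271, -0.3074, 0.0916]
tool_rot: [3.125, 0.006, 1.567]
contact_force: [1.6, 0.2, -0.4]
opening: 0.0737
```

```bash
python3 -m creep '[0.8,0.002,0.004,-0.03,0, 0.8,0,0,-0.018,0, 0.8,0,0,-0.006,0, 0.8,0,0,0,0]' 30
python3 - <<'E'
from h import *
c=shot('wrist','w7.png');i=cv2.imread('pics/w7.png');cv2.imwrite('pics/w7c.png',i[150:330,180:460])
E
```

```text
time: 8.82
tool_pos: [0.4327, -0.3065, 0.0429]
tool_rot: [3.116, 0.015, 1.567]
contact_force: [-0.4, 0.1, 0.3]
opening: 0.0732
```

View pics/w7c.png

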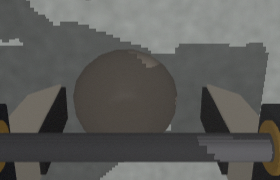

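```bash
python3 -m creep '[0.8,-0.002,0.005,-0.006,0, 0.8,0,0,0,0, 0.4,0,0,0,0, 0.4,0,0,0,0, 0.4,0,0,0,0, 0.4,0,0,0,0, 0.4,0,0,0.03,0, 0.4,0,0,0.05,0, 0.4,0,0,0.05,0, 0.4,0,0,0,0]' 30
python3 - <<'E'
from h import *
c=shot('wrist','w8.png');i=cv2.imread('pics/w8.png');cv2.imwrite('pics/w8c.png',i[150:330,180:460])
E
```

```text
time: 10.12
tool_pos: [0.4303, -0.3009, 0.1706]
tool_rot: [3.116, 0.014, 1.566]
contact_force: [-0.9, -0.7, -2.7]
opening: 0.0538
```

View pics/w8c.png

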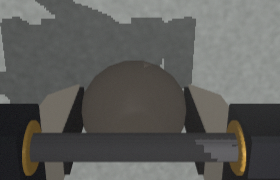

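```bash
python3 -m creep '[0.4,0.045,0.022,0.005,0, 0.4,0.045,0.022,0,0, 0.4,0.045,0.022,0,0, 0.4,0.045,0.022,0,0, 0.4,0.01,0.006,0,0, 0.4,0,0,0,0]' 30
```

```text
time: 10.92
tool_pos: [0.6187, -0.2008, 0.1595]
tool_rot: [3.139, 0.001, 1.564]
contact_force: [0.4, -0.4, -2.5]
opening: 0.054
```

```bash
python3 -m creep '[0.4,0.001,-0.005,-0.04,0, 0.4,0,0,-0.035,0, 0.4,0,0,-0.015,0, 0.4,0,0,0,0]' 30
```

```text
time: 11.42
tool_pos: [0.6147, -0.2087, 0.0656]
tool_rot: [-3.139, 0.001, 1.56]
contact_force: [0.1, 0.3, -1.5]
opening: 0.0537
```

```bash
python3 -m creep '[0.4,0.006,0.002,-0.008,0, 0.4,0,0,-0.006,0, 0.4,0,0,0,0, 0.64,0,0,0,0, 0.64,0,0,0,0, 0.64,0,0,0,0]' 30
```

```text
time: 12.18
tool_pos: [0.6233, -0.208, 0.0557]
tool_rot: [3.136, 0.004, 1.56]
contact_force: [0.3, 0.1, 0.4]
opening: 0.0588
```

```bash
python3 -m creep '[0.64,0,0,0.03,0, 0.64,0,0,0.05,0, 0.64,0,0,0.05,0, 0.8,-0.05,-0.0035,0.01,0, 0.8,-0.05,-0.0035,0,0, 0.8,-0.05,-0.0035,0,0, 0.8,-0.05,-0.0035,0,0, 0.8,-0.01,0,0,0, 0.8,0,0,-0.05,0, 0.8,0,0,-0.045,0, 0.8,0,0,0,0, 0.8,0,0,0,0]' 30
```

```text
time: 13.68
tool_pos: [0.4124, -0.2244, 0.1092]
tool_rot: [3.121, 0.015, 1.56]
contact_force: [-0.2, -0.4, 0.6]
opening: 0.0734
```

```bash
python3 -m creep '[0.8,0,0.002,-0.03,0, 0.8,0,0,-0.025,0, 0.8,0,0,-0.012,0, 0.8,0,0,0,0]' 30
python3 - <<'E'
from h import *
c=shot('wrist','w9.png');i=cv2.imread('pics/w9.png');cv2.imwrite('pics/w9c.png',i[150:330,180:460])
E
```

```text
time: 14.18
tool_pos: [0.418, -0.2256, 0.0473]
tool_rot: [3.109, 0.024, 1.561]
contact_force: [-0.2, 0.0, 0.5]
opening: 0.0734
```

View pics/w9c.png

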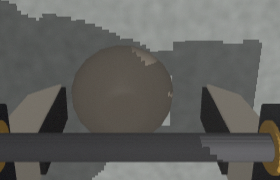

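```bash
python3 -m creep '[0.8,-0.005,0.005,-0.009,0, 0.8,0,0,0,0, 0.4,0,0,0,0, 0.4,0,0,0,0, 0.4,0,0,0,0, 0.4,0,0,0,0, 0.4,0,0,0.03,0, 0.4,0,0,0.05,0, 0.4,0,0,0.05,0, 0.4,0,0,0,0]' 30
python3 - <<'E'
from h import *
c=shot('wrist','w10.png');i=cv2.imread('pics/w10.png');cv2.imwrite('pics/w10c.png',i[0:330,100:560])
E
```

```text
time: 15.48
tool_pos: [0.4128, -0.2204, 0.1728]
tool_rot: [3.108, 0.024, 1.56]
contact_force: [0.3, -0.1, -2.0]
opening: 0.0533
```

View pics/w10c.png

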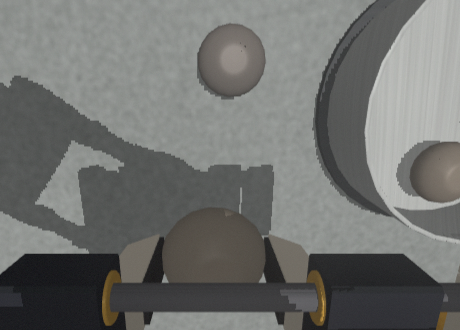

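```bash
python3 -m creep '[0.4,0.045,0.025,0.002,0, 0.4,0.045,0.025,0,0, 0.4,0.045,0.025,0,0, 0.4,0.045,0.025,0,0, 0.4,0.028,0.017,0,0, 0.4,0,0,0,0, 0.4,0,0,-0.04,0, 0.4,0,0,-0.03,0, 0.4,0,0,-0.01,0, 0.4,0,0,0,0]' 30
```

```text
time: 16.77
tool_pos: [0.6151, -0.0976, 0.071]
tool_rot: [-3.141, 0.013, 1.557]
contact_force: [0.5, 0.7, -2.3]
opening: 0.0537
```

```bash
python3 -m creep '[0.4,0.007,-0.004,-0.012,0, 0.4,0,0,-0.007,0, 0.4,0,0,0,0, 0.64,0,0,0,0, 0.64,0,0,0,0, 0.64,0,0,0,0]' 30
python3 - <<'E'
from h import *
c=shot('wrist','w11.png');i=cv2.imread('pics/w11.png');cv2.imwrite('pics/w11c.png',i)
E
```

```text
time: 17.52
tool_pos: [0.6251, -0.1033, 0.0556]
tool_rot: [3.134, 0.015, 1.556]
contact_force: [0.9, 0.1, -0.5]
opening: 0.0591
```

View pics/w11c.png

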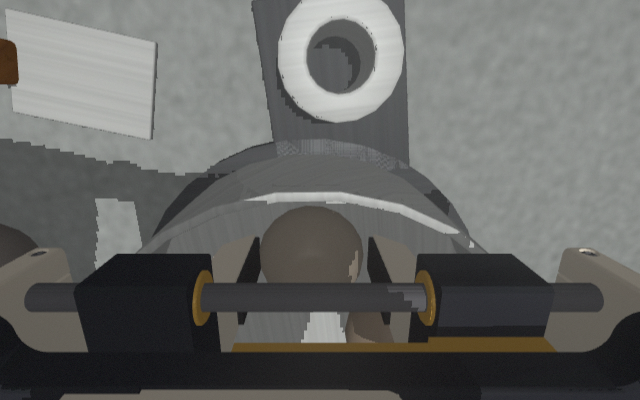

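```bash
python3 - <<'E'
from h import *
c=load('w11.png');print(ray(c,341,56.5,.048))
E
python3 -m creep '[0.64,0,0,0.03,0, 0.64,0,0,0.05,0, 0.64,0,0,0.05,-0.08, 0.8,-0.021,-0.0014,0.01,-0.17, 0.8,-0.021,-0.0014,0,-0.17, 0.8,-0.021,-0.0014,0,-0.17, 0.8,-0.021,-0.0014,0,-0.17, 0.8,-0.021,-0.0014,0,-0.17, 0.8,-0.021,-0.0014,0,-0.17, 0.8,-0.021,-0.0014,-0.01,-0.17, 0.8,-0.021,-0.0014,-0.02,-0.17, 0.8,-0.021,-0.0014,-0.02,-0.12]' 30
python3 -m creep '[0.8,0,0,-0.02,0, 0.8,0,0,0,0]'
python3 - <<'E'
from h import *
c=shot('wrist','w12.png');print(proj(c,(.434,-.1155,.02)))
E
```

```text
[ 0.63704528 -0.00837344  0.048     ]
time: 19.08
tool_pos: [0.4323, -0.1161, 0.1516]
tool_rot: [3.127, 0.005, -0.054]
contact_force: [-0.0, -0.2, 0.2]
opening: 0.0739
time: 19.32
tool_pos: [0.4304, -0.1158, 0.1307]
tool_rot: [3.128, 0.008, -0.056]
contact_force: [-0.4, -0.1, 0.1]
opening: 0.0736
[309.2356162 196.7566328]
```

View pics/w12.png

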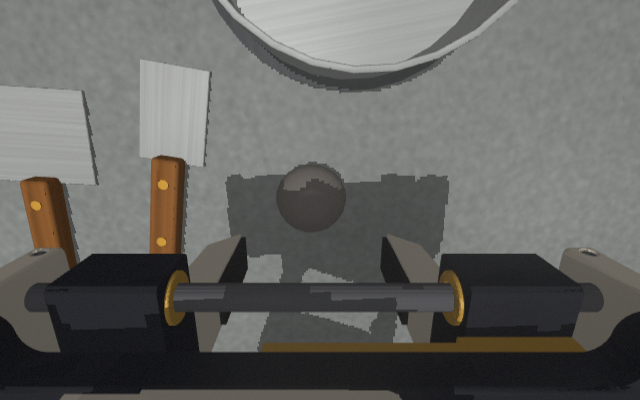

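```bash
python3 -m creep '[0.8,0.004,0,-0.035,0.03, 0.8,0,0,-0.03,0.02, 0.8,0,0,-0.015,0, 0.8,0,0,0,0, 0.8,0,0,0,0]'
python3 - <<'E'
from h import *
c=shot('wrist','w13.png');i=cv2.imread('pics/w13.png');cv2.imwrite('pics/w13c.png',i[150:330,180:460])
E
```

```text
time: 20.0
tool_pos: [0.4405, -0.1177, 0.0546]
tool_rot: [3.122, -0.005, -0.002]
contact_force: [-0.7, 0.4, 0.6]
opening: 0.0736
```

View pics/w13c.png

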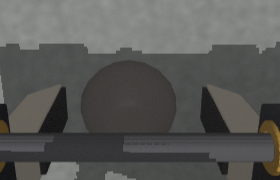

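```bash
python3 -m creep '[0.8,-0.004,0.001,-0.01,0, 0.8,0,0,-0.008,0, 0.8,0,0,0,0]'
python3 - <<'E'
from h import *
c=shot('wrist','w14.png');i=cv2.imread('pics/w14.png');cv2.imwrite('pics/w14c.png',i[150:330,180:460])
E
```

```text
time: 20.42
tool_pos: [0.4368, -0.1169, 0.0367]
tool_rot: [3.121, -0.008, -0.002]
contact_force: [-0.6, -0.3, -0.5]
opening: 0.0734
```

View pics/w14c.png

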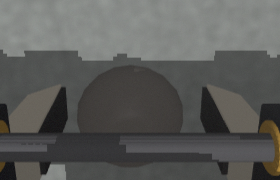

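```bash
python3 -m creep '[0.4,0,0,0,0, 0.4,0,0,0,0, 0.4,0,0,0,0, 0.4,0,0,0,0, 0.4,0,0,0.03,0, 0.4,0,0,0.05,0, 0.4,0,0,0.05,0, 0.4,0.04,-0.012,0.005,0, 0.4,0.045,-0.013,0,0, 0.4,0.045,-0.013,0,0, 0.4,0,0,0,0]' 30
```

```text
time: 21.85
tool_pos: [0.5683, -0.1552, 0.1761]
tool_rot: [3.122, -0.006, -0.002]
contact_force: [-0.6, -0.0, -2.3]
opening: 0.054
```

```bash
python3 - <<'E'
from h import *
c=shot('wrist','w15.png')
E
```

```text
(no output)
```

View pics/w15.png

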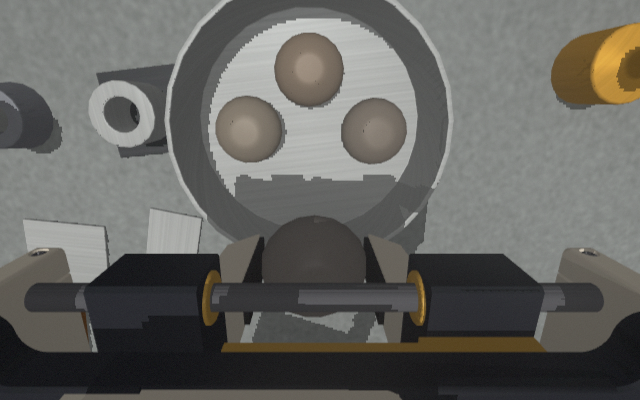

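```bash
python3 -m creep '[0.4,0.003,0,-0.04,0, 0.4,0,0,-0.035,0, 0.4,0,0,-0.025,0, 0.4,0,0,0,0, 0.4,0,0,0,0]' 30
```

```text
time: 22.52
tool_pos: [0.5646, -0.1528, 0.0743]
tool_rot: [3.124, 0.0, -0.002]
contact_force: [0.7, -0.4, -0.9]
opening: 0.0535
```

```bash
python3 -m creep '[0.4,0.006,-0.002,-0.015,0, 0.4,0,0,-0.008,0, 0.4,0,0,0,0, 0.64,0,0,0,0, 0.64,0,0,0,0, 0.64,0,0,0,0]' 30
```

```text
time: 23.28
tool_pos: [0.5728, -0.1557, 0.0534]
tool_rot: [3.122, -0.005, -0.002]
contact_force: [0.0, 0.3, -0.1]
opening: 0.059
```

```bash
python3 -m creep '[0.64,0,0,0.03,0, 0.64,0,0,0.05,0, 0.64,0,0,0.06,0, 0.85,0,0.01,0.06,0, 0.85,0.01,0.05,0,0, 0.85,0.01,0.05,0,0, 0.85,0.01,0.05,0,0, 0.85,0.01,0.05,0,0, 0.85,0.01,0.05,0,0, 0.85,0,0,0,0, 0.85,0,0,0,0]' 30
python3 - <<'E'
from h import *
c=shot('wrist','w16.png');s=telemetry.observe();print(s['tool_pos']);print(proj(c,(.6337,.1101,.12)))
t=shot('top','top1.png')
E
```

```text
time: 24.65
tool_pos: [0.6223, 0.1117, 0.2642]
tool_rot: [3.121, -0.014, -0.005]
contact_force: [0.6, -0.7, -0.3]
opening: 0.0782
[0.62227633 0.11154972 0.26423247]
[310.39077632 180.10062005]
```

View pics/w16.png

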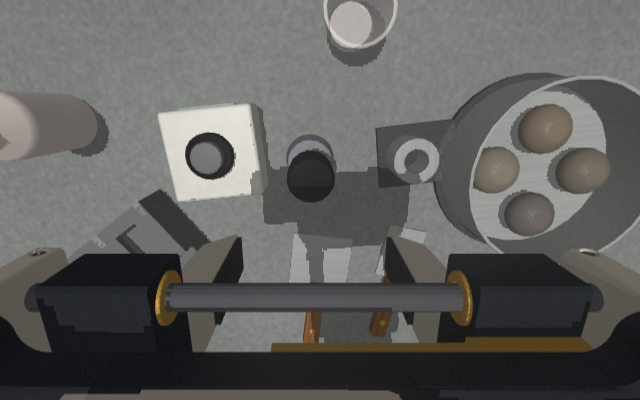

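View pics/top1.png

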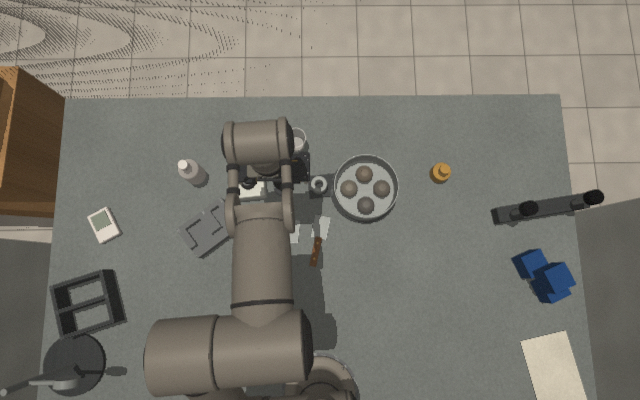

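```bash
python3 -m creep '[0.85,0.014,-0.001,-0.04,0.005, 0.85,0,0,-0.04,0, 0.85,0,0,0,0, 0.85,0,0,0,0]' 30
python3 - <<'E'
from h import *
c=shot('wrist','w17.png');s=telemetry.observe();print(s['tool_pos'],s['tool_rot']);print(proj(c,(.6337,.1101,.12)))
E
```

```text
time: 25.25
tool_pos: [0.6378, 0.1047, 0.1861]
tool_rot: [3.121, -0.019, -0.007]
contact_force: [0.2, -0.6, -0.1]
opening: 0.0782
[0.63764494 0.10470364 0.18597657] [ 3.12089758 -0.01891844 -0.00741762]
[301.45934629 230.32043749]
```

View pics/w17.png

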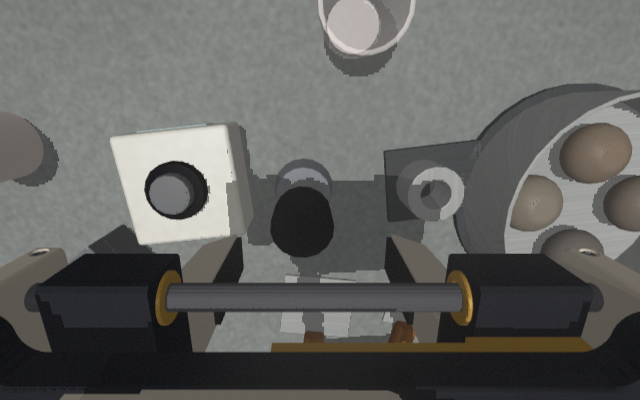

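```bash
python3 -m creep '[0.85,-0.003,0.006,-0.03,0.005, 0.85,0,0,-0.025,0, 0.85,0,0,-0.01,0, 0.85,0,0,0,0]' 30
python3 - <<'E'
from h import *
c=shot('wrist','w18.png');s=telemetry.observe();print(proj(c,(.635,.1101,.12)))
E
```

```text
time: 25.8
tool_pos: [0.6382, 0.1102, 0.1276]
tool_rot: [3.122, -0.032, -0.003]
contact_force: [0.2, 0.7, 0.2]
opening: 0.0782
[310.6163448  273.28985499]
```

View pics/w18.png

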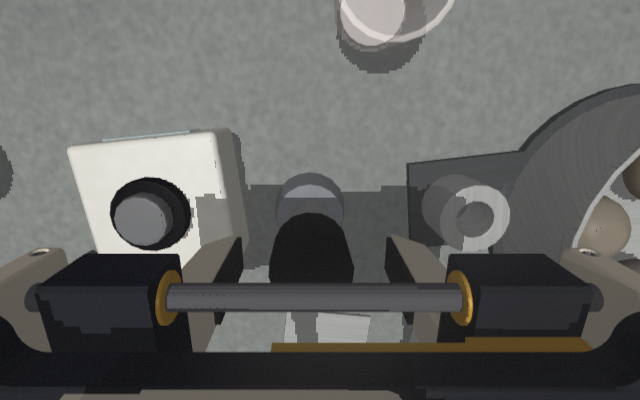

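```bash
python3 -m creep '[0.85,-0.003,0,-0.014,0, 0.85,0,0,-0.008,0, 0.85,0,0,0,0, 0.3,0,0,0,0, 0.3,0,0,0,0, 0.3,0,0,0,0, 0.3,0,0,0,0]' 40
```

```text
time: 26.72
tool_pos: [0.6366, 0.1103, 0.1073]
tool_rot: [3.122, -0.037, -0.003]
contact_force: [0.0, 1.7, -0.8]
opening: 0.0439
```

```bash
python3 -m creep '[0.3,0,0,0.015,0, 0.3,0,0,0.025,0, 0.3,0,0,0.025,0, 0.3,0,0,0.015,0, 0.3,0,0,0,0]' 40
python3 - <<'E'
from h import *
c=shot('wrist','w19.png');
E
```

```text
time: 27.35
tool_pos: [0.6358, 0.1103, 0.1914]
tool_rot: [3.122, -0.036, -0.003]
contact_force: [0.7, 0.3, -3.6]
opening: 0.0434
```

View pics/w19.png

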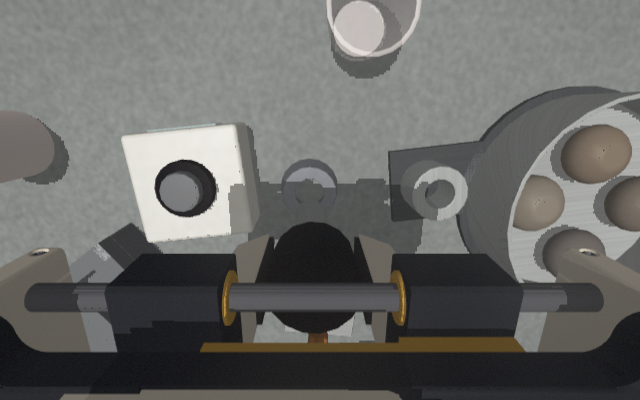

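```bash
python3 -m creep '[0.3,0,-0.03,0,0, 0.3,0,-0.04,0,0, 0.3,0,-0.03,0,0, 0.3,0,-0.012,0,0, 0.3,0,0,0,0, 0.3,0,0,0,0]' 40
python3 - <<'E'
from h import *
c=load('w19.png');print(ray(c,441,192,.048))
c=shot('wrist','w20.png');c=shot('scene','s20.png');i=cv2.imread('pics/s20.png');cv2.imwrite('pics/s20c.png',cv2.resize(i[100:300,250:420],None,fx=3,fy=3,interpolation=2))
s=telemetry.observe();print(s['tool_pos'],s['tool_rot'])
E
```

```text
time: 28.15
tool_pos: [0.6323, -0.0022, 0.184]
tool_rot: [3.124, -0.023, -0.001]
contact_force: [0.5, 0.5, -2.3]
opening: 0.0433
[ 0.63833633 -0.00979965  0.048     ]
[ 0.6323795  -0.00209828  0.18417778] [ 3.12376038e+00 -2.36978855e-02 -7.55557034e-04]
```

View pics/w20.png

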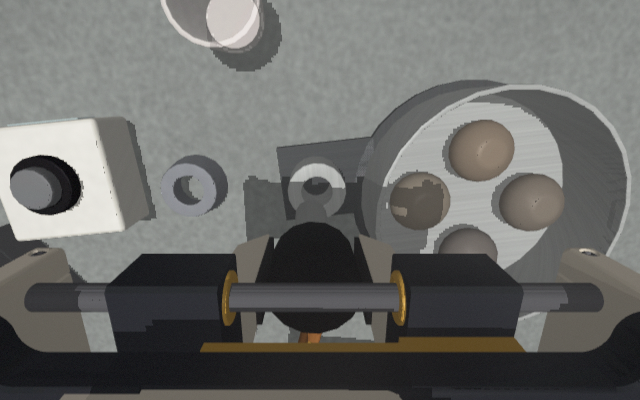

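View pics/s20c.png

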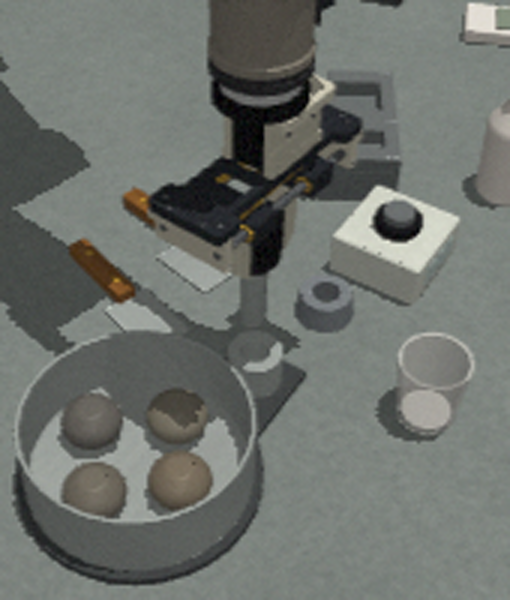

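```bash
cat > ov.py <<'E'
from h import *
def circ(im,c,p,r,col,S):
    a=np.linspace(0,2*np.pi,60);pts=np.array([proj(c,[p[0]+r*np.cos(t),p[1]+r*np.sin(t),p[2]]) for t in a])
    cv2.polylines(im,[np.int32((pts+.5)*S*16)],True,col,1,cv2.LINE_AA,4)
def ov(f,box,S,items,out):
    c=load(f);im=cv2.resize(cv2.imread('pics/'+f),None,fx=S,fy=S,interpolation=2)
    for p,r,col in items: circ(im,c,p,r,col,S)
    x0,x1,y0,y1=[int(b*S) for b in box];cv2.imwrite('pics/'+out,im[y0:y1,x0:x1])
E
python3 - <<'E'
from ov import *
S=(.6378,-.0092)
P=(.632,-.002)
it=[((*S,.048),.026,(0,0,255)),((*S,.048),.0135,(0,0,255)),((P[0],P[1],.077),.012,(0,255,0)),((P[0],P[1],.155),.022,(255,255,0)),((P[0],P[1],.197),.022,(255,255,0))]
ov('w20.png',(240,400,120,330),3.0,it,'o1.png')
ov('s20.png',(290,390,150,250),6,it,'o2.png')
E
```

```text
(no output)
```

View pics/o1.png

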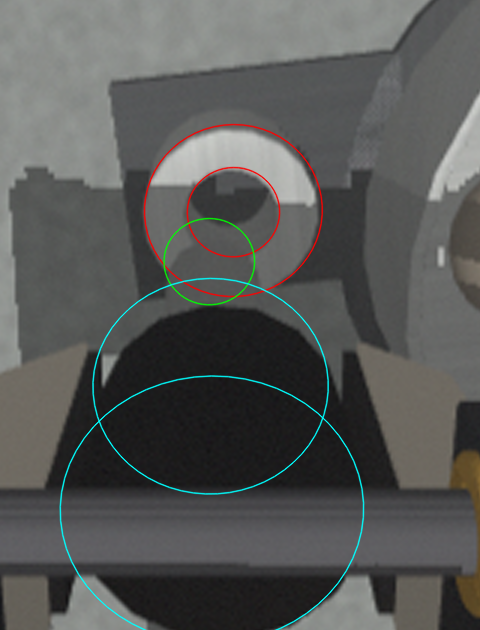

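View pics/o2.png

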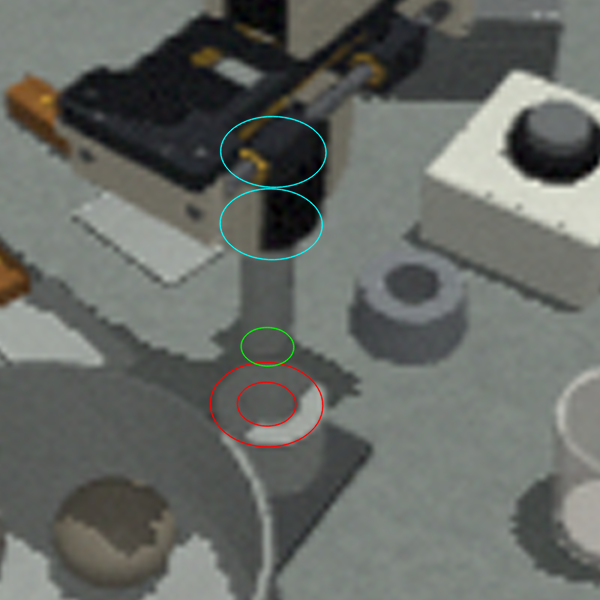

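```bash
python3 -m creep '[0.3,0.006,-0.006,0,0, 0.3,0,0,-0.008,0, 0.3,0,0,0,0, 0.3,0,0,0,0]' 40
python3 - <<'E'
from ov import *
c=shot('wrist','w21.png');c=shot('scene','s21.png')
s=telemetry.observe();T=s['tool_pos'];print(T,s['tool_rot'])
S=(.6378,-.0092);P=(T[0],T[1]-.0015);f=T[2]-.107
it=[((*S,.048),.026,(0,0,255)),((*S,.048),.0135,(0,0,255)),((P[0],P[1],f),.012,(0,255,0)),((P[0],P[1],f+.078),.022,(255,255,0))]
ov('w21.png',(240,400,120,330),3.0,it,'o3.png')
ov('s21.png',(290,390,150,250),6,it,'o4.png')
E
```

```text
time: 28.75
tool_pos: [0.6389, -0.0068, 0.1755]
tool_rot: [3.124, -0.024, 0.001]
contact_force: [0.0, 0.2, -1.9]
opening: 0.0432
[ 0.63882673 -0.00686255  0.17546943] [ 3.12394512e+00 -2.35616146e-02  1.39662081e-03]
```

View pics/o3.png

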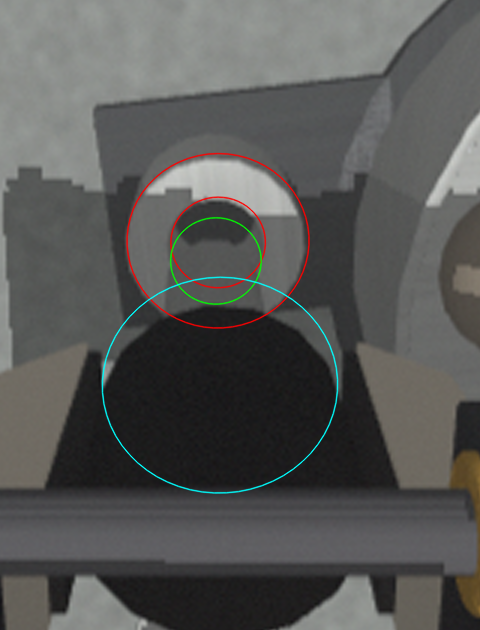

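View pics/o4.png

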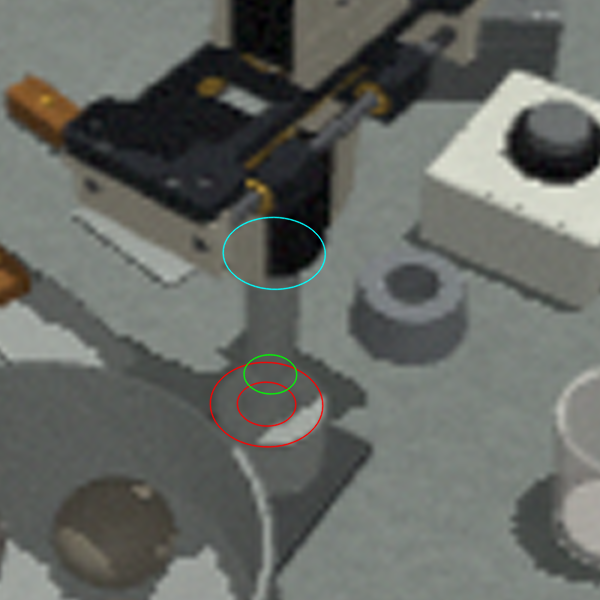

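```bash
python3 - <<'E'
import cv2,numpy as np
i=cv2.imread('pics/s21.png')[180:240,310:365]
i=cv2.resize(i,None,fx=10,fy=10,interpolation=cv2.INTER_CUBIC).astype(float)
cv2.imwrite('pics/z1.png',np.clip((i-30)*2.2,0,255).astype('uint8'))
i=cv2.imread('pics/w21.png')[160:240,260:360]
i=cv2.resize(i,None,fx=6,fy=6,interpolation=cv2.INTER_CUBIC).astype(float)
cv2.imwrite('pics/z2.png',np.clip((i-20)*2.2,0,255).astype('uint8'))
E
```

```text
(no output)
```

View pics/z1.png

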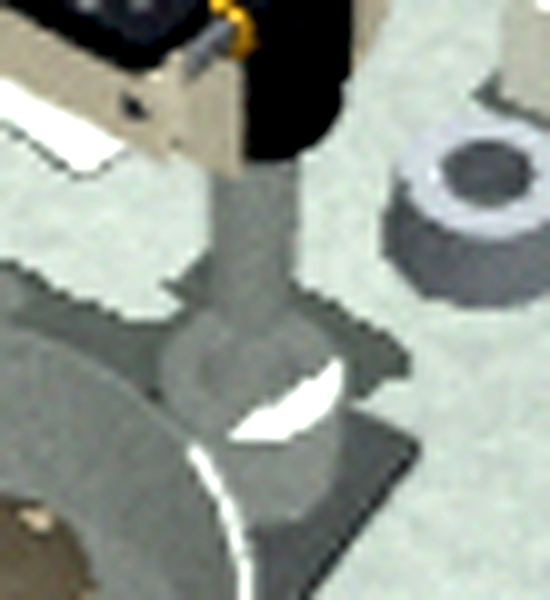

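View pics/z2.png

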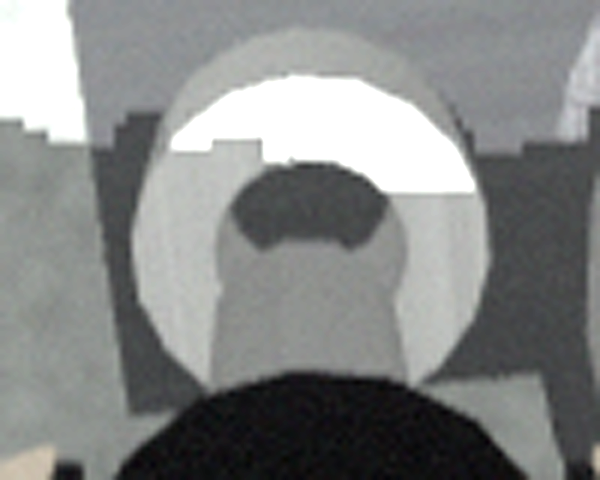

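```bash
python3 -m creep '[0.3,-0.001,-0.001,-0.008,0, 0.3,0,0,-0.008,0, 0.3,0,0,0,0]' 40
```

```text
time: 29.22
tool_pos: [0.6375, -0.0079, 0.1582]
tool_rot: [3.124, -0.023, 0.001]
contact_force: [0.3, -0.1, -2.0]
opening: 0.0434
```

```bash
python3 -m creep '[0.3,0,0,-0.006,0, 0.3,0,0,-0.006,0, 0.3,0,0,0,0]' 40
```

```text
time: 29.6
tool_pos: [0.6383, -0.008, 0.1458]
tool_rot: [3.124, -0.025, 0.001]
contact_force: [1.1, 0.6, -3.0]
opening: 0.0432
```

```bash
python3 -m creep '[0.3,0,0,-0.008,0, 0.3,0,0,-0.008,0, 0.3,0,0,-0.006,0, 0.3,0,0,0,0]' 40
```

```text
time: 30.1
tool_pos: [0.6384, -0.0079, 0.1221]
tool_rot: [3.124, -0.026, 0.001]
contact_force: [1.2, 0.6, -3.5]
opening: 0.0434
```

```bash
python3 -m creep '[0.3,0,0,-0.005,0, 0.3,0,0,-0.003,0, 0.3,0,0,-0.002,0, 0.3,0,0,0,0]' 40
```

```text
time: 30.6
tool_pos: [0.64, -0.0079, 0.1156]
tool_rot: [3.123, -0.031, 0.001]
contact_force: [-0.2, -0.3, -2.5]
opening: 0.0431
```

```bash
python3 -m creep '[0.3,0,0,-0.002,0, 0.3,0,0,-0.002,0, 0.3,0,0,0,0]' 40
```

```text
time: 30.98
tool_pos: [0.6413, -0.0078, 0.1153]
tool_rot: [3.123, -0.037, 0.002]
contact_force: [-1.8, -0.3, -3.1]
opening: 0.0434
```

```bash
python3 -m creep '[0.65,0,0,0,0, 0.65,0,0,0,0, 0.65,0,0,0,0, 0.85,0,0,0,0, 0.85,0,0,0.04,0, 0.85,0,0,0.05,0, 0.85,0,0,0.05,0, 0.85,-0.03,0.04,0.02,0, 0.85,-0.03,0.05,0,0, 0.85,0,0,0,0]' 40
python3 - <<'E'
from ov import *
shot('wrist','w22.png');shot('scene','s22.png')
S=(.6378,-.0092)
it=[((*S,.048),.026,(0,0,255)),((*S,.128),.022,(0,255,0)),((*S,.086),.022,(0,255,0))]
ov('s22.png',(270,400,130,250),5,it,'o5.png')
E
```

```text
time: 32.22
tool_pos: [0.5789, 0.0836, 0.2787]
tool_rot: [3.124, -0.036, -0.001]
contact_force: [0.4, -0.7, 0.2]
opening: 0.078
```

View pics/w22.png

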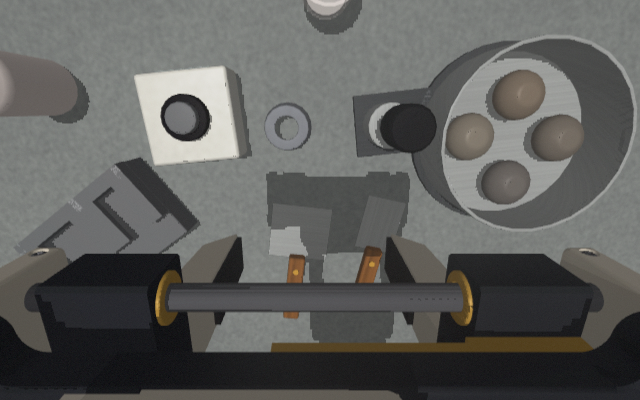

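View pics/o5.png

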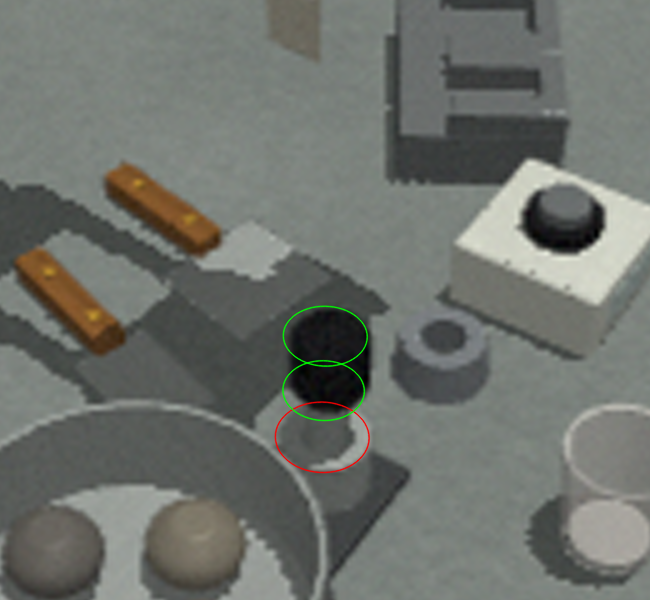

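```bash
python3 -m creep '[0.85,-0.04,0.04,0.005,0, 0.85,-0.04,0.05,0.005,0, 0.85,-0.04,0.05,0.005,0, 0.85,-0.035,0.05,0.005,0, 0.85,-0.02,0.05,0.005,0, 0.85,0,0,0,0, 0.85,0,0,0,0]' 40
python3 - <<'E'
from h import *
c=shot('wrist','w23.png')
E
```

```text
time: 33.2
tool_pos: [0.4081, 0.3191, 0.3]
tool_rot: [3.12, -0.034, -0.016]
contact_force: [0.7, 0.1, 0.2]
opening: 0.0781
```

View pics/w23.png

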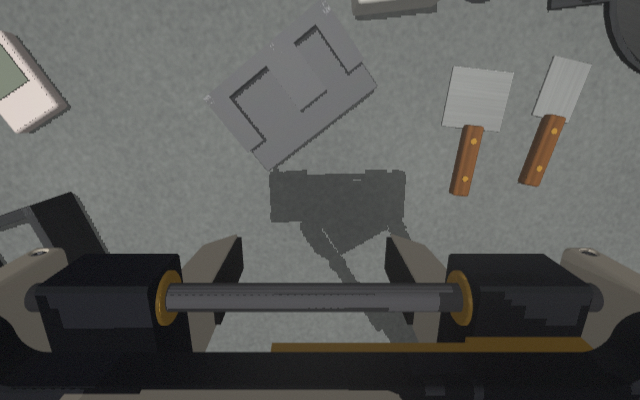

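```bash
python3 - <<'E'
import cv2
i=cv2.imread('pics/w23.png')[0:180,190:390]
cv2.imwrite('pics/z3.png',cv2.resize(i,None,fx=3.3,fy=3.3,interpolation=cv2.INTER_CUBIC)*1)
E
```

```text
(no output)
```

View pics/z3.png

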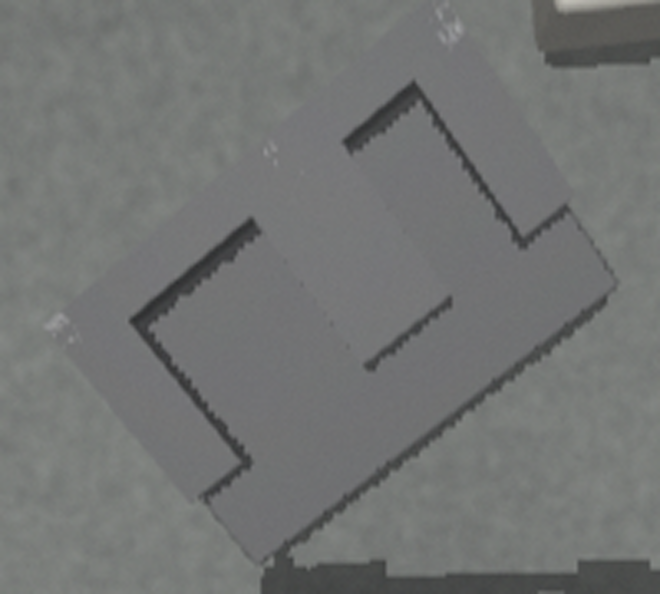

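```bash
python3 - <<'E'
from h import *
c=load('w23.png')
f=lambda x,y,z:ray(c,190+x/3.3-.35,y/3.3-.35,z)[:2]
n=dict(BL=(58,323,.058),BR=(437,2,.058),FL=(201,497,.058),FR=(568,207,.058),wL=(247,460,.058),wR=(366,368,.058),nL=(450,298,.058),nR=(526,240,.058),LL=(262,562,.04),LR=(615,286,.04),weL=(133,320,.058),weR=(256,220,.058),neL=(346,143,.058),neR=(416,85,.058))
P={k:f(*v) for k,v in n.items()}
for k,v in P.items(): print(k,v.round(4))
d=lambda a,b:(np.linalg.norm(P[a]-P[b])*1e3).round(1)
for a,b in [('FL','FR'),('BL','BR'),('FL','BL'),('FR','BR'),('wL','wR'),('nL','nR'),('LL','LR'),('weL','weR'),('neL','neR'),('FL','wL'),('wR','nL'),('nR','FR')]: print(a,b,d(a,b), np.arctan2(*(P[a]-P[b])[::-1]).round(3))
E
```

```text
BL [0.498  0.4303]
BR [0.5933 0.3004]
FL [0.4382 0.386 ]
FR [0.5321 0.2573]
wL [0.4509 0.3689]
wR [0.4814 0.3261]
nL [0.5039 0.2969]
nR [0.522  0.2712]
LL [0.411  0.3678]
LR [0.508 0.237]
weL [0.4986 0.4048]
weR [0.5296 0.3613]
neL [0.5527 0.3306]
neR [0.5696 0.3075]
FL FR 159.3 2.201
BL BR 161.0 2.204
FL BL 74.4 -2.505
FR BR 74.8 -2.528
wL wR 52.6 2.191
nL nR 31.4 2.184
LL LR 162.9 2.208
weL weR 53.4 2.191
neL neR 28.7 2.2
FL wL 21.2 2.21
wR nL 36.9 2.227
nR FR 17.2 2.199
```

```bash
python3 -m creep '[0.85,0.02,-0.005,-0.005,0.162, 0.85,0.02,-0.005,-0.005,0.162, 0.85,0.02,-0.005,0,0.162, 0.85,0.02,-0.005,0,0.162, 0.85,0,0,0,0, 0.85,0,0,0,0]' 40
python3 - <<'E'
from h import *
c=shot('wrist','w24.png')
E
```

```text
time: 34.0
tool_pos: [0.4956, 0.2889, 0.2876]
tool_rot: [3.12, -0.03, 0.632]
contact_force: [0.0, 0.3, 0.1]
opening: 0.0784
```

View pics/w24.png

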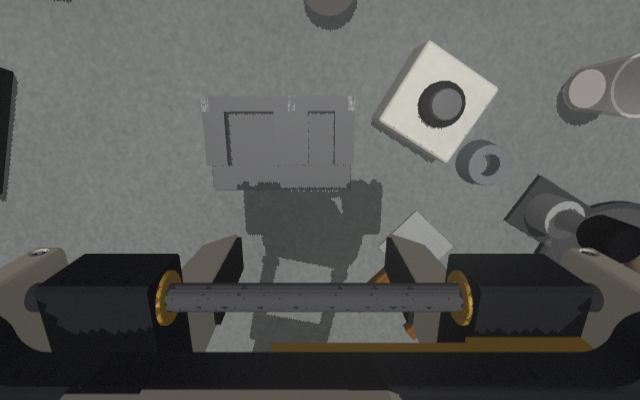

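```bash
python3 - <<'E'
import cv2
i=cv2.imread('pics/w24.png')[80:205,190:370]
cv2.imwrite('pics/z4.png',cv2.resize(cv2.convertScaleAbs(i,alpha=1.5),None,fx=4.4,fy=4.4,interpolation=cv2.INTER_CUBIC))
E
```

```text
(no output)
```

View pics/z4.png

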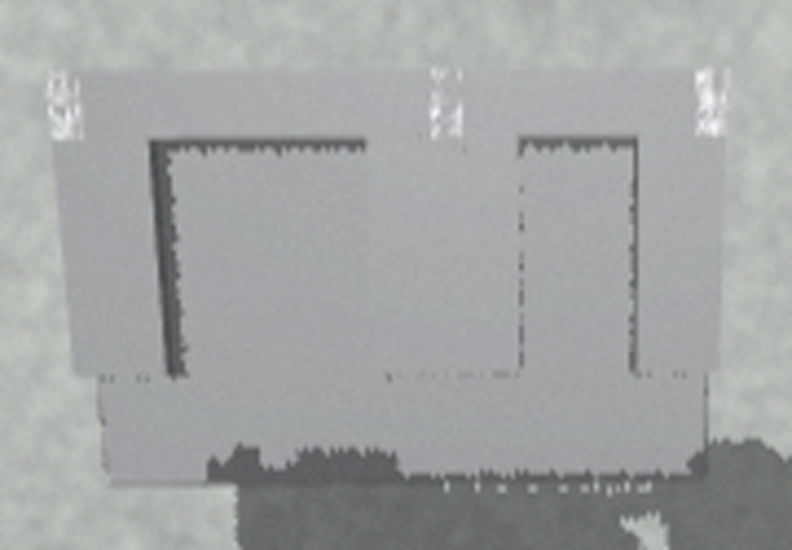

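```bash
python3 - <<'E'
from h import *
c=load('w24.png')
f=lambda x,y,z:ray(c,190+x/4.4-.4,80+y/4.4-.4,z)[:2]
n=dict(BL=(47,72,.058),BR=(728,72,.058),FL=(75,375,.058),FR=(718,374,.058),wL=(169,377,.058),wR=(388,375,.058),nL=(519,375,.058),nR=(632,373,.058),LL=(108,485,.04),LR=(706,475,.04),weL=(150,138,.058),weR=(366,138,.058),neL=(519,138,.058),neR=(637,138,.058))
P={k:f(*v) for k,v in n.items()}
for k,v in P.items(): print(k,v.round(4))
d=lambda a,b:(np.linalg.norm(P[a]-P[b])*1e3).round(1)
for a,b in [('FL','FR'),('BL','BR'),('FL','BL'),('FR','BR'),('wL','wR'),('nL','nR'),('LL','LR'),('weL','weR'),('neL','neR'),('FL','wL'),('wR','nL'),('nR','FR')]: print(a,b,d(a,b), np.arctan2(*(P[a]-P[b])[::-1]).round(3))
print(ray(c,313,197,.05))
E
```

```text
BL [0.4974 0.4348]
BR [0.5965 0.2994]
FL [0.4367 0.3904]
FR [0.5354 0.2547]
wL [0.4505 0.3704]
wR [0.4844 0.3246]
nL [0.5045 0.2969]
nR [0.5223 0.2732]
LL [0.4095 0.3697]
LR [0.5098 0.2358]
weL [0.4989 0.4062]
weR [0.5305 0.3629]
neL [0.5531 0.332 ]
neR [0.5705 0.3081]
FL FR 167.8 2.199
BL BR 167.9 2.202
FL BL 75.2 -2.509
FR BR 75.7 -2.511
wL wR 57.0 2.207
nL nR 29.6 2.216
LL LR 167.2 2.214
weL weR 53.7 2.201
neL neR 29.6 2.201
FL wL 24.3 2.176
wR nL 34.2 2.198
nR FR 22.6 2.186
[0.47531619 0.26761538 0.05      ]
```

```bash
python3 -m creep '[0.5,-0.01,-0.035,-0.005,-0.15, 0.5,-0.012,-0.037,-0.01,-0.15, 0.5,-0.012,-0.037,-0.01,-0.15, 0.5,-0.012,-0.037,-0.01,-0.15, 0.5,-0.012,-0.037,-0.01,-0.15, 0.5,0,0,0,0, 0.5,0,0,0,0]' 40
python3 - <<'E'
from h import *
c=shot('wrist','w25.png')
E
```

```text
time: 34.92
tool_pos: [0.4318, 0.1032, 0.2429]
tool_rot: [3.12, -0.034, -0.15]
contact_force: [-0.9, -0.6, 0.3]
opening: 0.0461
```

View pics/w25.png

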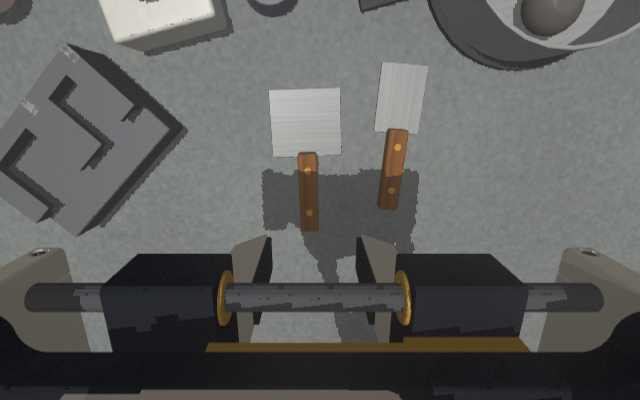

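```bash
python3 - <<'E'
from h import *
c=load('w25.png')
def pr(n,t,e,a,b,cn):
    T=ray(c,*t,.004)[:2];E=ray(c,*e,.018)[:2];A=ray(c,*a,.018)[:2];B=ray(c,*b,.018)[:2]
    y1=np.arctan2(*(A-B)[::-1]);y2=np.arctan2(*(T-E)[::-1]);u=np.array([np.cos(y2),np.sin(y2)])
    print(n,'tip',T.round(4),'end',E.round(4),'len',np.linalg.norm(T-E).round(4),'yaws',y1.round(3),y2.round(3),'orig',(E+.06*u).round(4),(T-.105*u).round(4))
    cw=[ray(c,*q,.004)[:2] for q in cn];print(np.linalg.norm(cw[0]-cw[1]))
pr('wide',(304.5,88.5),(310,231),(307,171),(309.5,213),[(269,90),(340,88)])
pr('narrow',(405,64),(388,209),(397.5,147.5),(391,190.5),[(381,62),(428.5,66)])
E
```

```text
wide tip [0.5289 0.092 ] end [0.3663 0.1113] len 0.1638 yaws -0.098 -0.118 orig [0.4259 0.1042] [0.4247 0.1044]
0.07890372206377214
narrow tip [ 0.5376 -0.0209] end [0.3792 0.0155] len 0.1626 yaws -0.234 -0.226 orig [0.4376 0.0021] [0.4353 0.0026]
0.0528285666659991
```

```bash
python3 -m creep '[0.5,-0.01,0.002,-0.05,0.035, 0.5,0,0,-0.05,0, 0.5,0,0,-0.04,0, 0.5,0,0,-0.02,0, 0.5,0,0,0,0, 0.5,0,0,0,0]' 40
python3 - <<'E'
from h import *
c=shot('wrist','w26.png');print(proj(c,(.4215,.105,.018)),proj(c,(.3963,.1085,.018)))
E
```

```text
time: 35.72
tool_pos: [0.425, 0.1109, 0.0813]
tool_rot: [3.123, -0.044, -0.104]
contact_force: [0.3, -0.6, -0.4]
opening: 0.0457
[318.93287158 232.470426  ] [317.5580408  267.14322424]
```

View pics/w26.png

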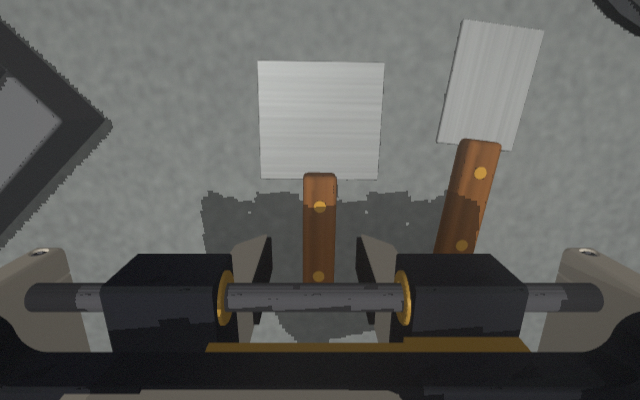

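```bash
python3 -m creep '[0.5,-0.003,-0.005,-0.02,-0.012, 0.5,0,0,-0.018,0, 0.5,0,0,-0.01,0, 0.5,0,0,-0.004,0, 0.5,0,0,0,0]' 40
python3 - <<'E'
from h import *
c=shot('wrist','w27.png');print(proj(c,(.4215,.105,.018)))
E
```

```text
time: 36.4
tool_pos: [0.4262, 0.1068, 0.0327]
tool_rot: [3.125, -0.055, -0.115]
contact_force: [-0.9, -0.9, 0.4]
opening: 0.046
[314.58128337 269.62218519]
```

View pics/w27.png

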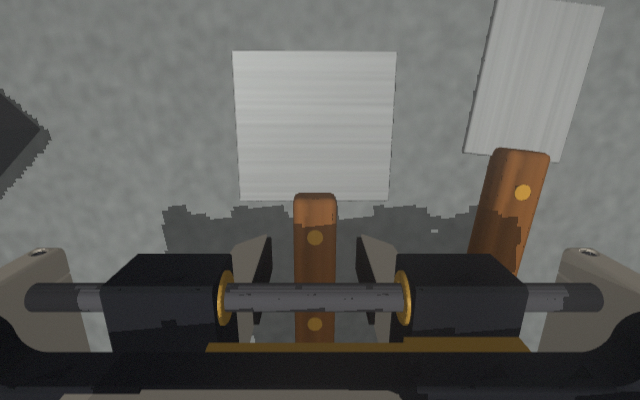

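```bash
python3 -m creep '[0.5,-0.004,0,-0.005,0, 0.5,0,0,0,0, 0,0,0,0,0, 0,0,0,0,0, 0,0,0,0,0, 0,0,0,0,0, 0,0,0,0,0]' 50
```

```text
time: 37.33
tool_pos: [0.4226, 0.1068, 0.0285]
tool_rot: [3.126, -0.057, -0.115]
contact_force: [0.0, -0.7, -0.1]
opening: 0.0213
```

```bash
python3 -m creep '[0,0,0,0.02,0, 0,0,0,0.04,0, 0,0,0,0.03,0, 0,-0.008,0.026,0.01,0.124, 0,-0.009,0.029,0.005,0.125, 0,-0.009,0.029,0,0.125, 0,-0.009,0.029,0,0.125, 0,-0.009,0.029,0,0.125, 0,-0.009,0.029,0,0.122, 0,0,0,0,0, 0,0,0,0,0]' 50
python3 - <<'E'
from h import *
c=shot('wrist','w28.png')
E
```

```text
time: 38.7
tool_pos: [0.3654, 0.2816, 0.1354]
tool_rot: [3.125, -0.053, 0.653]
contact_force: [-0.9, -0.2, -0.3]
opening: 0.0215
```

View pics/w28.png

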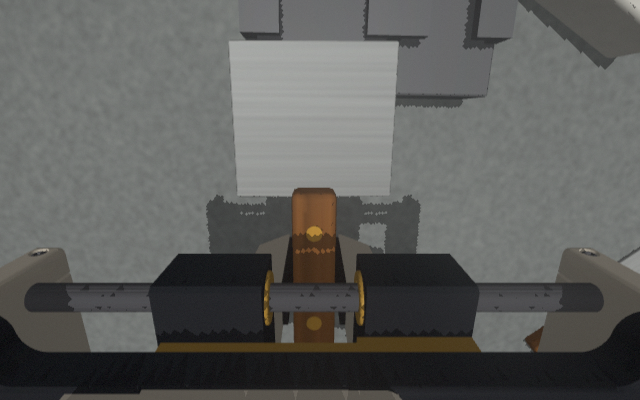

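```bash
python3 -m creep '[0,0.003,-0.004,0,-0.022, 0,0,0,-0.03,0, 0,0,0,-0.02,0, 0,0,0,-0.01,0, 0,0,0,0,0, 0,0,0,0,0]' 50
python3 - <<'E'
from h import *
c=shot('wrist','w29.png');c=shot('scene','s29.png');i=cv2.imread('pics/s29.png');cv2.imwrite('pics/s29c.png',cv2.resize(i[90:220,270:450],None,fx=4,fy=4,interpolation=2))
E
```

```text
time: 39.5
tool_pos: [0.3717, 0.2741, 0.0752]
tool_rot: [3.124, -0.056, 0.618]
contact_force: [-0.6, -0.7, -1.3]
opening: 0.0213
```

View pics/w29.png

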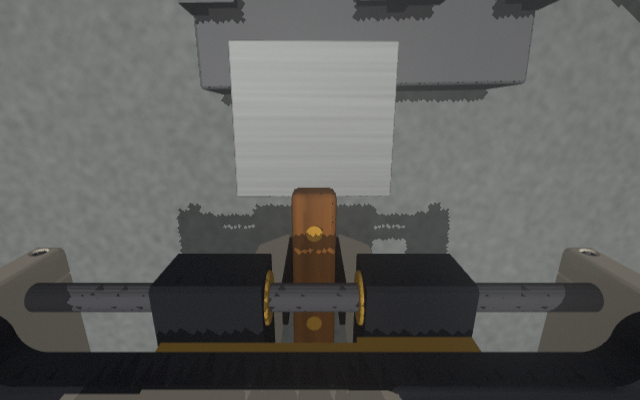

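View pics/s29c.png

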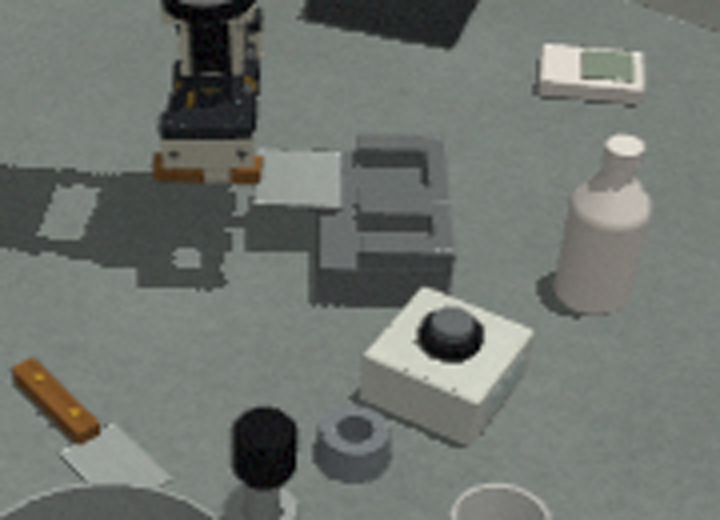

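```bash
python3 -m creep '[0,-0.004,0.005,0,0.015, 0,0,0,0,0, 0,0,0,0,0]' 50
python3 - <<'E'
from h import *
c=shot('wrist','w30.png');i=cv2.imread('pics/w30.png');cv2.imwrite('pics/w30c.png',cv2.resize(i[0:130,170:550],None,fx=2,fy=2,interpolation=2))
E
```

```text
time: 39.98
tool_pos: [0.3676, 0.2801, 0.0763]
tool_rot: [3.123, -0.058, 0.635]
contact_force: [0.2, -0.1, -0.8]
opening: 0.0213
```

View pics/w30c.png

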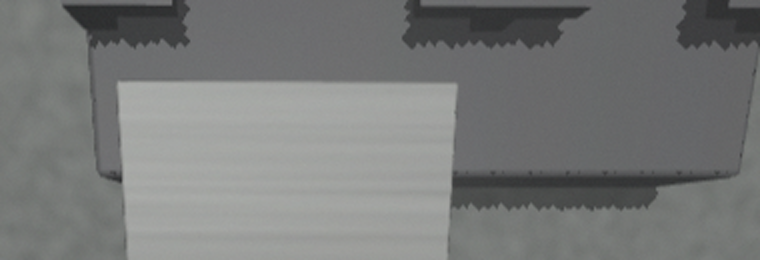

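```bash
python3 -m creep '[0,0.001,-0.002,-0.004,0, 0,0,0,0,0, 0,0.005,0.0035,0,0, 0,0,0,0,0]' 50
```

```text
time: 40.52
tool_pos: [0.3743, 0.2816, 0.0719]
tool_rot: [3.123, -0.058, 0.635]
contact_force: [-0.3, -0.4, -1.3]
opening: 0.0214
```

```bash
python3 -m creep '[0,0.0081,0.0059,0,0, 0,0.0081,0.0059,0,0, 0,0,0,0,0]' 50
python3 - <<'E'
from h import *
c=shot('wrist','w31.png');i=cv2.imread('pics/w31.png');cv2.imwrite('pics/w31c.png',cv2.resize(i[0:200,150:550],None,fx=2,fy=2,interpolation=2))
E
```

```text
time: 40.9
tool_pos: [0.3922, 0.2945, 0.072]
tool_rot: [3.123, -0.059, 0.634]
contact_force: [0.3, -0.7, -1.2]
opening: 0.0212
```

View pics/w31c.png

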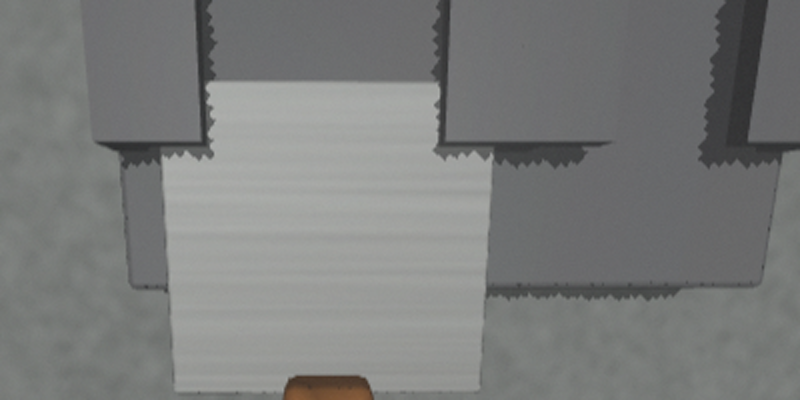

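```bash
python3 -m creep '[0,0.008,0.006,0,0, 0,0.008,0.006,0,0, 0,0.007,0.005,0,0, 0,0,0,0,0]' 50
```

```text
time: 41.45
tool_pos: [0.4163, 0.3125, 0.0718]
tool_rot: [3.123, -0.058, 0.635]
contact_force: [0.7, -0.9, -1.3]
opening: 0.0213
```

```bash
python3 -m creep '[0,0.006,0.0045,0,0, 0,0.004,0.003,0,0, 0,0.002,0.0015,0,0, 0,0,0,0,0]' 50
python3 - <<'E'
from h import *
c=shot('wrist','w32.png');i=cv2.imread('pics/w32.png');cv2.imwrite('pics/w32c.png',cv2.resize(i[40:300,150:550],None,fx=2,fy=2,interpolation=2))
E
```

```text
time: 41.95
tool_pos: [0.4284, 0.3216, 0.0715]
tool_rot: [3.123, -0.056, 0.635]
contact_force: [-0.8, 0.1, -0.6]
opening: 0.0213
```

View pics/w32c.png

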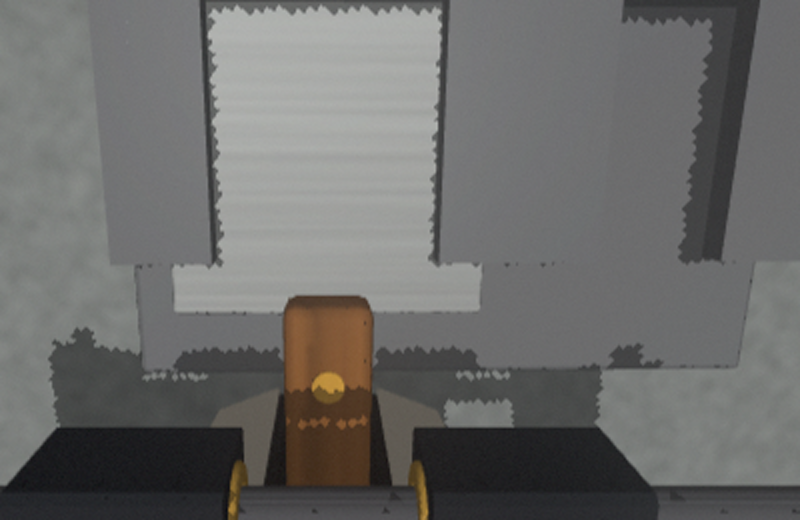

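```bash
python3 -m creep '[0,0.003,0.002,0,0, 0,0.003,0.002,0,0, 0,0,0,0,0]' 50
```

```text
time: 42.38
tool_pos: [0.4286, 0.3217, 0.0698]
tool_rot: [3.124, -0.04, 0.635]
contact_force: [0.6, -0.0, 0.2]
opening: 0.0214
```

```bash
python3 -m creep '[0.45,0,0,0,0, 0.45,0,0,0,0, 0.45,0,0,0,0, 0.45,0,0,0.03,0, 0.45,0,0,0.05,0, 0.45,0,0,0.05,0, 0.45,0,0,0,0]' 50
python3 - <<'E'
from h import *
c=shot('wrist','w33.png')
E
```

```text
time: 43.25
tool_pos: [0.4294, 0.3223, 0.2041]
tool_rot: [3.124, -0.043, 0.635]
contact_force: [0.2, 0.2, -1.2]
opening: 0.0413
```

View pics/w33.png

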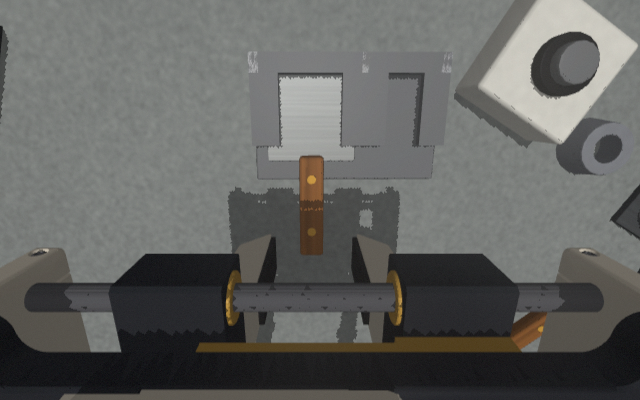

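```bash
python3 -m creep '[0.5,0.001,-0.05,0.02,-0.14, 0.5,0.001,-0.05,0.02,-0.14, 0.5,0.001,-0.05,0,-0.14, 0.5,0.001,-0.05,0,-0.14, 0.5,0.001,-0.05,0,-0.14, 0.5,0.001,-0.05,0,-0.14, 0.5,0,0,0,0, 0.5,0,0,0,0]' 50
python3 - <<'E'
from h import *
c=shot('wrist','w34.png')
E
```

```text
time: 44.3
tool_pos: [0.4285, 0.0128, 0.2313]
tool_rot: [3.124, -0.02, -0.231]
contact_force: [0.3, -0.5, -0.3]
opening: 0.0458
```

View pics/w34.png

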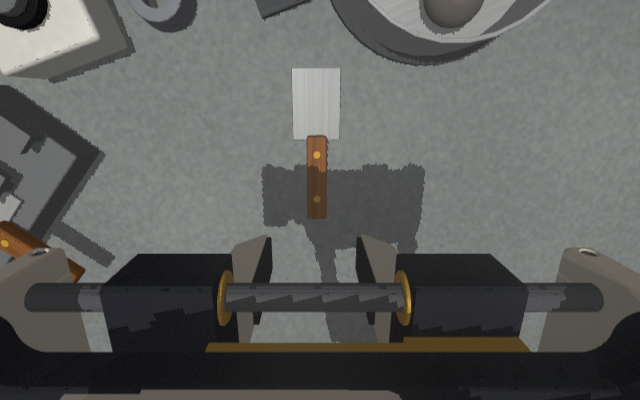

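```bash
python3 - <<'E'
from h import *
c=load('w34.png')
T=ray(c,316,68.5,.004)[:2];E=ray(c,317,218,.018)[:2];A=ray(c,317,154.5,.018)[:2];B=ray(c,317,198.5,.018)[:2]
y=np.arctan2(*(A-B)[::-1]);y2=np.arctan2(*(T-E)[::-1]);u=np.array([np.cos(y2),np.sin(y2)])
print(T,E,np.linalg.norm(T-E),y,y2,'orig',E+.06*u,T-.105*u, A,B)
E
```

```text
[ 0.53741779 -0.0210742 ] [0.37896238 0.01511723] 0.16253595376702737 -0.22870400781068292 -0.2245495222749493 orig [0.43745606 0.00175719] [0.43505387 0.00230586] [ 0.45068301 -0.00157766] [0.40187343 0.00978407]
```

```bash
python3 -m creep '[0.5,0.004,-0.01,-0.05,0.004, 0.5,0,0,-0.05,0, 0.5,0,0,-0.035,0, 0.5,0,0,-0.015,0, 0.5,0,0,0,0, 0.5,0,0,0,0]' 50
python3 - <<'E'
from h import *
c=shot('wrist','w35.png');i=cv2.imread('pics/w35.png');cv2.imwrite('pics/w35c.png',i[0:340,180:460])
E
```

```text
time: 45.1
tool_pos: [0.4326, 0.01, 0.0768]
tool_rot: [3.125, -0.021, -0.21]
contact_force: [0.2, -0.7, 0.2]
opening: 0.0458
```

View pics/w35c.png

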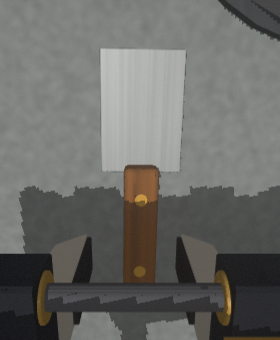

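```bash
python3 -m creep '[0.5,-0.001,-0.006,-0.02,-0.016, 0.5,0,0,-0.015,0, 0.5,0,0,-0.008,0, 0.5,0,0,-0.003,0, 0.5,0,0,0,0]' 50
python3 - <<'E'
from h import *
c=shot('wrist','w36.png');i=cv2.imread('pics/w36.png');cv2.imwrite('pics/w36c.png',i[0:340,180:460])
E
```

```text
time: 45.78
tool_pos: [0.4349, 0.0042, 0.0336]
tool_rot: [3.126, -0.031, -0.224]
contact_force: [0.3, -0.1, 0.6]
opening: 0.0458
```

View pics/w36c.png

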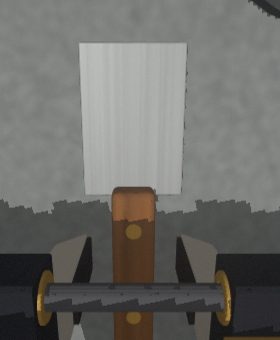

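```bash
python3 -m creep '[0.5,-0.001,0,-0.005,0, 0.5,0,0,0,0, 0,0,0,0,0, 0,0,0,0,0, 0,0,0,0,0, 0,0,0,0,0, 0,0,0,0,0]' 50
```

```text
time: 46.7
tool_pos: [0.4344, 0.0041, 0.0291]
tool_rot: [3.126, -0.032, -0.224]
contact_force: [0.0, -0.2, -1.2]
opening: 0.0215
```

```bash
python3 -m creep '[0,0,0,0.02,0, 0,0,0,0.04,0, 0,0,0,0.03,0, 0,-0.003,0.029,0.01,0.122, 0,-0.003,0.029,0.005,0.122, 0,-0.003,0.029,0,0.122, 0,-0.003,0.029,0,0.122, 0,-0.003,0.029,0,0.122, 0,-0.003,0.029,0,0.122, 0,-0.003,0.028,0,0.122, 0,0,0,0,0]' 50
python3 -m creep '[0,0,0,0,0]'
```

```text
time: 48.08
tool_pos: [0.4091, 0.2118, 0.1356]
tool_rot: [3.126, -0.026, 0.655]
contact_force: [-0.2, -0.5, -1.6]
opening: 0.0216
time: 48.2
tool_pos: [0.4088, 0.2115, 0.1353]
tool_rot: [3.126, -0.025, 0.654]
contact_force: [-0.2, 0.4, -3.1]
opening: 0.021
```

```bash
python3 -m creep '[0,0.002,-0.002,-0.02,-0.022, 0,0,0,-0.02,0, 0,0,0,-0.012,0, 0,0,0,-0.006,0, 0,0,0,0,0, 0,0,0,0,0]' 50
python3 - <<'E'
from h import *
c=shot('wrist','w37.png')
E
```

```text
time: 48.95
tool_pos: [0.4121, 0.2064, 0.0765]
tool_rot: [3.125, -0.026, 0.623]
contact_force: [0.6, -0.0, -2.2]
opening: 0.0219
```

View pics/w37.png

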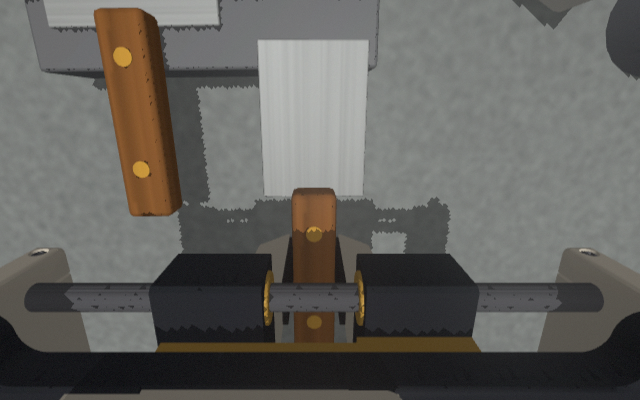

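```bash
python3 -m creep '[0,-0.002,0.003,-0.002,0.008, 0,0,0,-0.002,0, 0,0,0,0,0, 0,0.008,0.006,0,0, 0,0,0,0,0]' 50
python3 - <<'E'
from h import *
c=shot('wrist','w38.png');i=cv2.imread('pics/w38.png');cv2.imwrite('pics/w38c.png',cv2.resize(i[0:130,20:420],None,fx=2,fy=2,interpolation=2))
E
```

```text
time: 49.62
tool_pos: [0.4192, 0.2165, 0.0732]
tool_rot: [3.124, -0.029, 0.632]
contact_force: [-0.7, 0.0, -1.5]
opening: 0.0213
```

View pics/w38c.png

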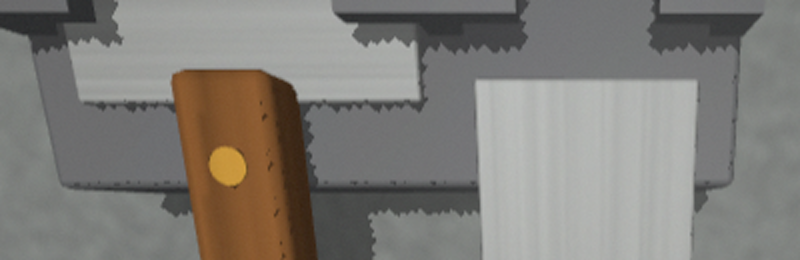

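```bash
python3 -m creep '[0,0.0085,0.0055,-0.001,0, 0,0.0085,0.0058,0,0, 0,0,0,0,0]' 50
python3 - <<'E'
from h import *
c=shot('wrist','w39.png');i=cv2.imread('pics/w39.png');cv2.imwrite('pics/w39c.png',cv2.resize(i[0:130,20:420],None,fx=2,fy=2,interpolation=2))
E
```

```text
time: 50.05
tool_pos: [0.4371, 0.2285, 0.0719]
tool_rot: [3.124, -0.028, 0.632]
contact_force: [-0.7, -0.2, -2.2]
opening: 0.0212
```

View pics/w39c.png

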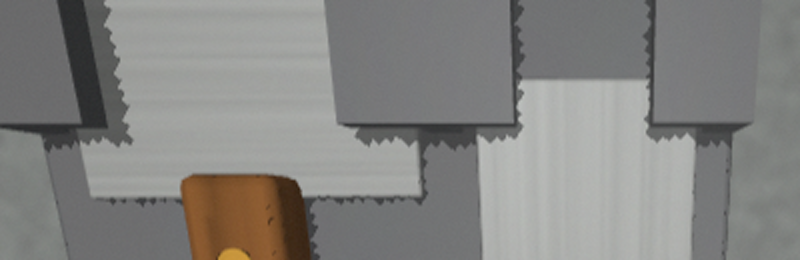

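```bash
python3 -m creep '[0,0.008,0.006,0,0, 0,0.008,0.006,0,0, 0,0.007,0.005,0,0, 0,0.006,0.0045,0,0, 0,0.004,0.003,0,0, 0,0,0,0,0]' 50
```

```text
time: 50.85
tool_pos: [0.4718, 0.2545, 0.0717]
tool_rot: [3.125, -0.027, 0.632]
contact_force: [-0.4, 0.4, -0.7]
opening: 0.0212
```

```bash
python3 -m creep '[0,0.003,0.0022,0,0, 0,0.003,0.0022,0,0, 0,0.003,0.0022,0,0, 0,0,0,0,0]' 50
```

```text
time: 51.35
tool_pos: [0.4762, 0.2582, 0.0703]
tool_rot: [3.126, -0.013, 0.633]
contact_force: [1.3, -0.5, 1.3]
opening: 0.0217
```

```bash
python3 -m creep '[0.45,0,0,0,0, 0.45,0,0,0,0, 0.45,0,0,0,0, 0.45,0,0,0.03,0, 0.45,0,0,0.05,0, 0.45,0,0,0.05,0, 0.45,0,0,0.04,0, 0.45,0,0,0,0]' 50
python3 - <<'E'
from h import *
c=shot('wrist','w40.png')
E
```

```text
time: 52.35
tool_pos: [0.4765, 0.2586, 0.2463]
tool_rot: [3.126, -0.016, 0.633]
contact_force: [0.7, -0.1, -1.0]
opening: 0.0412
```

View pics/w40.png

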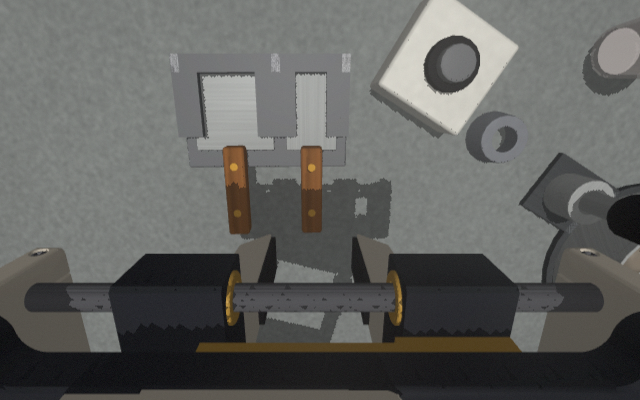

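```bash
python3 -m creep '[0,0.028,-0.007,0,0.157, 0,0.028,-0.007,0,0.157, 0,0.028,-0.007,0,0.157, 0,0.028,-0.007,0,0.157, 0,0.028,-0.007,0,0.157, 0,0.028,-0.007,0,0.155, 0,0,0,0,0, 0,0,0,0,0]' 20
python3 - <<'E'
from h import *
c=shot('wrist','w41.png');print(proj(c,(.646,.2154,.06)));shot('top','top2.png')
E
```

```text
time: 53.4
tool_pos: [0.643, 0.2139, 0.2284]
tool_rot: [-3.135, -0.003, 1.602]
contact_force: [-0.1, 0.8, 0.2]
opening: 0.0002
[318.54866064 181.52968208]
```

View pics/w41.png

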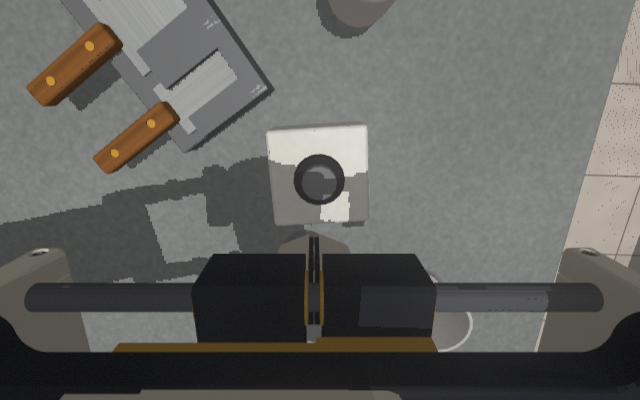

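```bash
python3 -m creep '[0,0.003,0.002,-0.04,0, 0,0,0,-0.04,0, 0,0,0,-0.02,0, 0,0,0,0,0]' 20
python3 - <<'E'
from h import *
c=shot('wrist','w42.png');shot('scene','s42.png');i=cv2.imread('pics/s42.png');cv2.imwrite('pics/s42c.png',cv2.resize(i[80:240,310:450],None,fx=4,fy=4))
E
```

```text
time: 54.0
tool_pos: [0.6434, 0.218, 0.1288]
tool_rot: [-3.139, -0.003, 1.602]
contact_force: [1.1, 0.3, 1.0]
opening: 0.0001
```

View pics/s42c.png

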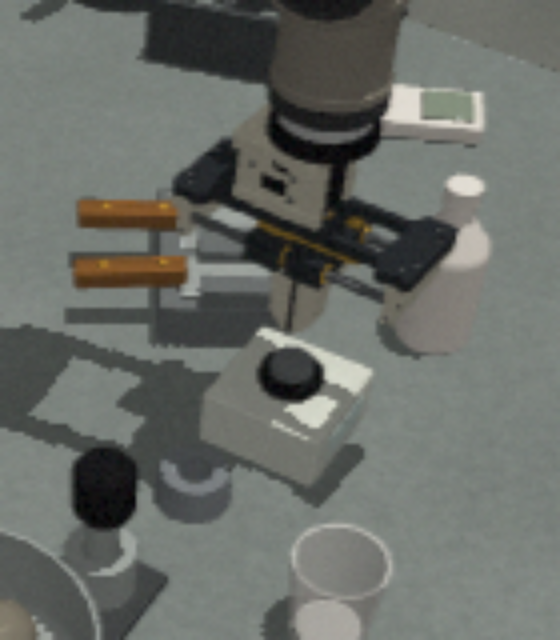

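View pics/w42.png

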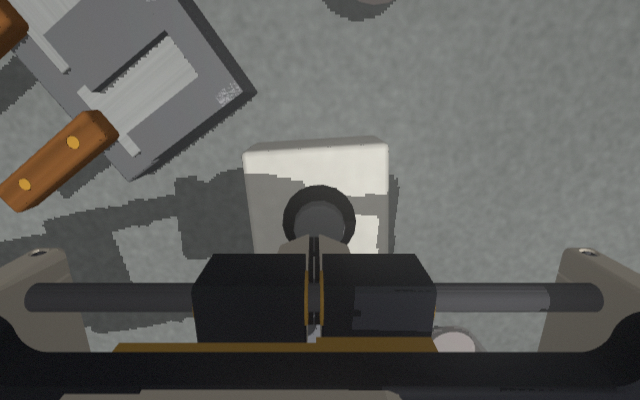

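```bash
python3 -m creep '[0,0.003,-0.002,-0.015,0, 0,0,0,-0.012,0, 0,0,0,0,0]' 20
```

```text
time: 54.48
tool_pos: [0.6489, 0.2164, 0.1049]
tool_rot: [3.136, -0.005, 1.602]
contact_force: [0.1, 0.2, 0.5]
opening: 0.0001
```

```bash
python3 -m creep '[0,-0.002,0,-0.008,0, 0,0,0,-0.006,0, 0,0,0,0,0]' 20
```

```text
time: 54.85
tool_pos: [0.6471, 0.2165, 0.0918]
tool_rot: [3.135, -0.005, 1.602]
contact_force: [-0.4, -0.1, 4.4]
opening: -0.0001
```

```bash
python3 -m creep '[0,0,0,-0.004,0, 0,0,0,-0.003,0, 0,0,0,0,0]' 20
```

```text
time: 55.22
tool_pos: [0.6472, 0.2165, 0.0924]
tool_rot: [3.131, -0.005, 1.603]
contact_force: [-2.4, -0.4, 3.7]
opening: 0.0003
```

```bash
python3 -m creep '[0,0,0,-0.006,0, 0,0,0,-0.008,0]' 20; python3 - <<'E'
from h import *
s=telemetry.observe();print(s['tool_pos'],s['contact_force'])
shot('scene','s43.png');i=cv2.imread('pics/s43.png');cv2.imwrite('pics/s43c.png',cv2.resize(i[150:200,360:410],None,fx=10,fy=10,interpolation=2))
i=cv2.imread('pics/s42.png');cv2.imwrite('pics/s42d.png',cv2.resize(i[150:200,360:410],None,fx=10,fy=10,interpolation=2))
E
```

```text
time: 55.48
tool_pos: [0.648, 0.2168, 0.0902]
tool_rot: [3.124, -0.006, 1.604]
contact_force: [-24.6, -6.2, 57.1]
opening: 0.001
[0.64803554 0.21677075 0.09016256] [-24.56790703  -6.16761234  57.12385105]
```

View pics/s43c.png

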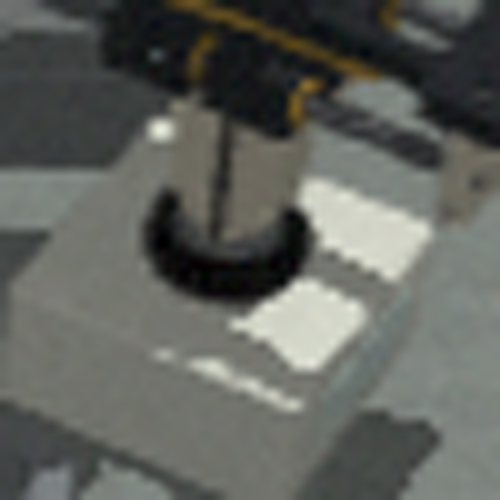

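View pics/s42d.png

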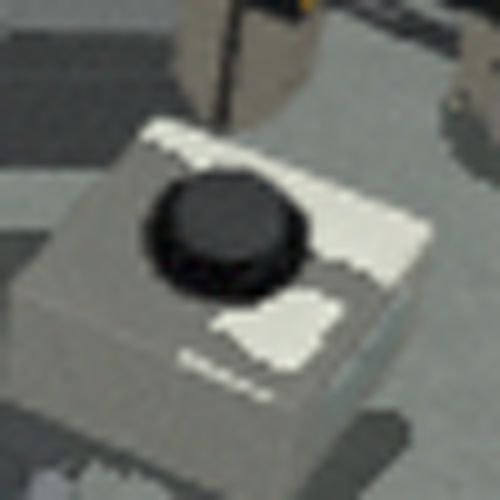

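```bash
python3 -m creep '[0,0.001,0,0.004,0]'; python3 - <<'E'
from h import *
c=load('s42.png')
for z in [.05,.055,.06,.065,.07,.075]: print(z,proj(c,(.6465,.2155,z)))
w=load('w40.png')
E
python3 - <<'E'
import cv2
i=cv2.imread('pics/w40.png')[10:130,370:530];cv2.imwrite('pics/z5.png',cv2.resize(i,None,fx=4.5,fy=4.5,interpolation=cv2.INTER_CUBIC))
E
```

```text
time: 55.65
tool_pos: [0.6487, 0.2169, 0.097]
tool_rot: [3.122, -0.006, 1.604]
contact_force: [-0.9, 0.2, 1.5]
opening: 0.0007
0.05 [380.86770056 175.12141427]
0.055 [381.04682895 173.91555669]
0.06 [381.22707722 172.70216025]
0.065 [381.40845591 171.48115403]
0.07 [381.59097569 170.2524662 ]
0.075 [381.77464736 169.01602407]
```

View pics/z5.png

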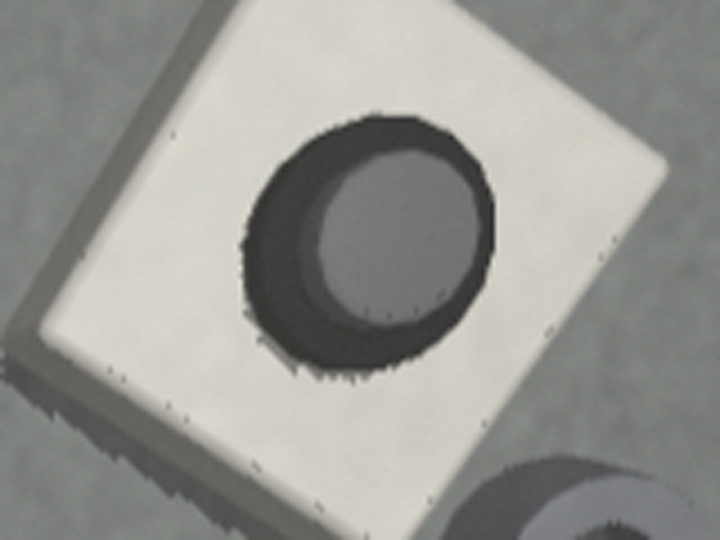

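```bash
for i in 1 2 3; do python3 -m creep '[0,-0.0005,0,0.003,0,0,0,0,0,0]'|egrep 'pos|force'; done; python3 -m creep '[0,0,0,-0.003,0,0,0,0,0,0]'|egrep 'pos|force';python3 -m creep '[0,0,0,-0.003,0,0,0,0,0,0]'|egrep 'pos|force';python3 -m creep '[0,0,0,-0.003,0,0,0,0,0,0]'|egrep 'pos|force';python3 -m creep '[0,0,0,-0.002,0,0,0,0,0,0]'|egrep 'pos|force';python3 -m creep '[0,0,0,-0.002,0,0,0,0,0,0]'|egrep 'pos|force';python3 -m creep '[0,0,0,-0.002,0,0,0,0,0,0]'|egrep 'pos|force'
```

```text
tool_pos: [0.6485, 0.217, 0.1005]
contact_force: [-0.2, -1.2, 0.3]
tool_pos: [0.6475, 0.2168, 0.1019]
contact_force: [-0.1, 0.5, 0.0]
tool_pos: [0.6467, 0.2168, 0.1042]
contact_force: [0.3, -0.1, -0.9]
tool_pos: [0.6466, 0.2167, 0.1007]
contact_force: [0.2, -0.5, -0.8]
tool_pos: [0.6467, 0.2167, 0.0976]
contact_force: [0.1, -0.4, 0.2]
tool_pos: [0.6469, 0.2168, 0.095]
contact_force: [-0.2, -0.3, 2.7]
tool_pos: [0.647, 0.2168, 0.0935]
contact_force: [-1.2, 0.5, 3.5]
tool_pos: [0.647, 0.2168, 0.0918]
contact_force: [-1.6, 0.1, 4.8]
tool_pos: [0.647, 0.2168, 0.0916]
contact_force: [-2.7, -0.8, 4.3]
```

```bash
python3 -m creep '[0,0,0,-0.003,0, 0,0,0,0,0, 0,0,0,0.02,0, 0,0,0,0.05,0, 0,0,0,0.05,0, 0,0,0,0.05,0, 0,-0.03,0,0.02,0, 0,-0.05,0,0,0, 0,-0.05,0,0,0, 0,-0.05,0,0,0, 0,-0.05,0,0,0, 0,0,0,0,0]'; python3 - <<'E'
from h import *
shot('wrist','w50.png');shot('top','top3.png');shot('scene','s50.png')
i=cv2.imread('pics/s50.png');cv2.imwrite('pics/s50c.png',cv2.resize(i[90:300,240:460],None,fx=2.8,fy=2.8,interpolation=2))
E
```

```text
time: 59.4
tool_pos: [0.409, 0.2156, 0.2801]
tool_rot: [3.126, -0.006, 1.603]
contact_force: [1.0, -0.1, 1.1]
opening: 0.0005
```

View pics/s50c.png

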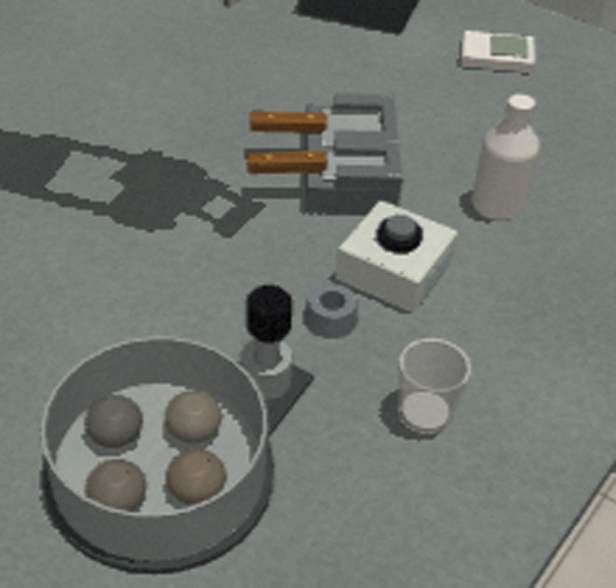

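View pics/w50.png

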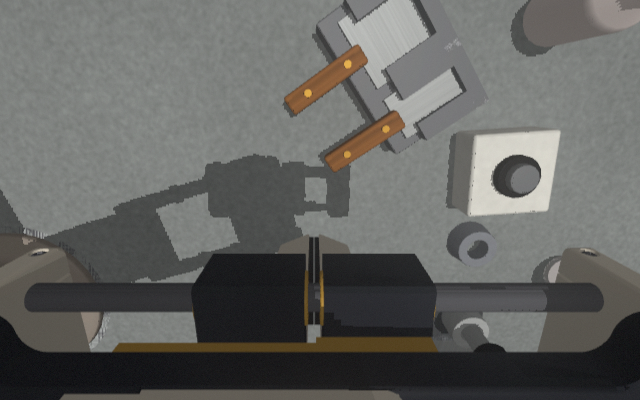

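```bash
python3 -c "
from cell import workorder
print(workorder.hand_in())"
```

```text
the job is handed in; nothing more can be done
None
```

The abrasion test is set up and handed in at about 59 s on the robot's clock. No verdict is reported, so the results below come from my own camera and force checks.

- **Pebbles:** I set all four down in the pot from a firm grip, on or within a few millimetres of the floor. The last scene picture shows all four inside.
- **Post:** It went from the parking ring into the socket after the pebbles. It bottomed at the tool height I expected, within 1 mm. A model overlay on the picture after release matched a fully seated, upright post.
- **Scrapers:** Both are in their own slots, each pushed until it met the end stop and then let go. The last pictures show both blades at the back of their slots and in line with the rack.
- **Start button:** I pressed it only after everything else was in place. The force rose like a spring over about 6 mm of travel to about 5 N, then met a hard stop. One press peaked at 57 N at the wrist, well above the 5 N needed but under the 120 N limit. I pressed it more than once to confirm the travel, then released it; it looks up in the last picture.
- **Bystanders:** The bottle and beaker look unmoved in the last scene picture. The brass weight is outside that crop; the arm did not go near it after the first pebble.

**Checks that disagreed:**
- Near the picture edges the wrist camera read lengths about 4% short, so I re-measured the rack with it nearer the middle, where the width came out at 168 mm.
- The tool picked up a tilt of up to about 0.06 rad during the moves. The grips and fits worked despite it.

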